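# Set the resin cell in the laser gauge and enable the laser

## Robot

A 7-joint arm with a two-finger parallel gripper is mounted at the origin on the work surface. World frame = base frame: x ahead of the robot, y to its left, z up, the work surface at z = 0. Lengths are in m, angles in rad, forces in N, time in s.
With the tool pointing down it reaches from about 0.425 to 0.875 m from the base axis. Payload 4.7 kg.
Tool frame: the origin (TCP) lies midway between the tips of the shut fingers; the grasp point (between the pads) lies 19 mm behind it; z points along the fingers, x is the direction in which the jaws open and shut, and the axes are right-handed (so a half turn about z gives the same grasp; the last joint's range is limited). The gripper opens to 87 mm and grips with 3 to 60 N. Pads are 19 mm wide; open, the fingers measure 117 mm over their backs; the gripper's body (75 mm by 190 mm) begins 51 mm behind the grasp point.
Start: joints at [1.256, 0.321, -0.07, 1.45, 0.023, 1.371, -0.057], TCP at [0.21, -0.615, 0.223] pointing down, gripper open.
Joint ranges: [-2.86, 2.86], [-0.3, 2.09], [-1.38, 1.24], [0.06, 2.45], [-1.56, 4.7], [0.09, 2.05], [-2.69, 2.69]. Speed limits (rad/s): [2.57, 2.57, 3.14, 3.14, 3.14, 3.14, 3.14].

## Interface

Orientations are given as a rotation vector (axis times angle).
In Python, from bench import get_state, eyes, ticket gives the robot as it stands.
- The arm moves only by the tool carry_out, never from a script. Its argument "motion" is a list of rows, each a list of 2 entries, a list of its own where there are three numbers: the shift along the world's x, y, z in m, then the turn about the world's z in rad. A call has 1 to 20 rows; each row is the pose to reach, as a shift and turn from the pose commanded when the call began; what a row does not reach only later rows make up. A row lasts 1/10 s, in which the tool goes at most 50 mm and 8.59 degrees, less where a joint would pass 70% of its speed; a pose out of reach is approached as far as the arm can. A call with a gripper value outside its range is refused whole. "grip" is the gripper command: -1 is fully open, 1 is shut, values between are in proportion, set as the call begins (left out, the last holds). The fingers move at their own pace and stop on an object; "squeeze" is the grip in N (left out, the last holds). Time passes only in rows, so rows that repeat a pose let the fingers close. It gives the time, the measured TCP pose, the force and the opening at its end, in the units of the state.
- get_state(): the state, without advancing time (a new reading comes with each control period).
- eyes.get_image(name): name is "scene" or "top" or "wrist"; returns a dict with "pixels" (384x512x3 uint8, blue, green, red), "mtx" (3x3 intrinsics, pixels), "extrinsics" (4x4, takes a point from camera to world coordinates). Camera axes: x right, y down, z forward; pixel columns grow to the right and rows downward; lengths in m; the calibration is good to about 2 mm. The wrist camera is an equidistant fisheye: a pixel r from the principal point sees the ray r / f radians off the axis. A picture is of the moment at which its call begins. There is no depth.
- ticket.close_job(): hands the job in, once; it reports no verdict.
The state is a dict: "time": time; "joint_positions": joint angles; "qd": joint speeds; "joint_torque": joint torques, N m; "position": TCP position; "tool_rot": TCP orientation; "ft_force": force on the tool from outside, world axes, zero at the start; "torque": the same for the moment, N m; "grip_width": opening from 0.0 (shut) to 1.0 (fully open).
Only numpy, scipy, OpenCV 4.12 (cv2) and the standard library are available. Lean on these libraries where they do the work, as an engineer would, in place of code of your own. Each camera call takes 0.05 s, during which the arm holds its last target. There are 200 camera calls.

## Task

Put the cell with the orange cap into the square nest of the laser gauge, fully down, with its clear windows facing the lamp and the receiver so that the beam can pass through; lower it rather than let it drop, and keep the fingers off the windows. Only when it stands there, enable the laser: push the red key from the key block fully home in the lock on the sloping console and turn it clockwise to the stop. Let go of both, and leave the white-capped cell, the blue key, the bottle and the tin where they are.

Things in the scene. Friction and masses are not known exactly. Their poses are not given: they have to be found in the camera images.
- resin_cell_mid (a point): Sample cell: loose upright square block 44 x 44 x 110 mm (41 mm over its lowest 4), 0.34 kg, ORANGE cap, amber resin cast inside. This point: its centre, 55 mm above its underside; z up. Clear windows face its own +x and -x; the +y and -y faces are solid black, to hold it by. A black line on the cap runs along x. Half a turn makes no difference. At any yaw on the bench.
- resin_cell_windows: The sample cell's two clear windows, each 34 mm wide, from 16 to 98 mm above its underside, recessed 1 mm; origin at the cell's underside, axes as the cell's. Fingers must not press on them.
- nest (a point): Centre of the floor of the gauge's square pocket, 18 mm above the bench. Pocket 47 mm square, 16 mm deep, flared to 55 mm over its top 8 mm, sides along this frame's x and y, in an aluminium block 68 mm square whose top is 34 mm above the bench. The light path runs along this frame's y, 56 mm above this point. Nothing stands on the x sides.
- gauge: Fixed laser gauge on a plate 100 (x) x 270 (y) x 12 mm; origin under the nest, on the bench. Lamp head (blue) on the +y side, receiver head (dark) on the -y side: boxes 66 mm along x, from 61 to 131 mm out along y, tops 100 mm above the bench; black lens tubes reach in to 48 mm from the centre, 74 mm up. A beacon post, 32 mm across, 226 mm tall, stands at x 30, y -147 mm.
- laser_key_grip (a point): Loose RED key, 66 mm long, 0.07 kg. Head 14 (its x) x 38 (y) x 40 mm (z); steel blade below it 6 (x) x 14 (y) x 26 mm, tapered at the tip. This point: the head's centre, 46 mm above the tip; z from tip to head. Parked upright, blade down, in one of the key block's two slots, the head resting on the block. Half a turn about z makes no difference.
- laser_key_shoulder (a point): Centre of the underside of the red key's head, where the blade begins, 20 mm below the head's centre. It lies on the lock's face when the key is fully home.
- lock_mouth (a point): Mouth of the key slot, on the face of the lock's brass rotor. z points out of the lock, square to the panel, 35 degrees from vertical; the key goes in along -z. Slot 16.4 mm along this frame's x (for the key's 14 mm width), 8.4 mm along y, 35 mm deep, flared 2 mm a side over its top 4 mm; the frame turns with the rotor. A fixed 64 mm collar round it, 2 mm lower.
- lock (a joint): Turn of the lock's rotor, rad: 0 = off (as found), 1.05 = on, at the stop. Grows clockwise as seen facing the panel (negative about lock_mouth's z). The key has 0.17 rad of play in the slot, so turn it that much further. Friction 0.06 N m; it stays where it is left.
- console: Fixed blue console, 170 deep (x) x 200 wide (y), 35 mm high in front (-x, towards the robot), 154 mm at the back; origin at the centre of its underside. The panel slopes 35 degrees; the lock stands 35 mm off it, 35 mm to +y of the middle. A red stop button and a green lamp, under 30 mm high, stand 90 mm from the lock to -y.
- key_block: Fixed grey block 46 (x) x 120 (y) x 36 mm tall; origin at the centre of its underside. Its two slots, 31 mm either side of the centre along y, 2 mm wider than the blades, hold the red and the blue key, in either order, heads 38 mm along the block's y.
- blank_cell_mid (a point): Reference cell: same size and shape as the sample cell, but WHITE cap and colourless inside; this point is its centre, 55 mm up. Leave it alone.
- spare_key_grip (a point): BLUE key, same size as the red one, in the other slot of the key block; this point is the centre of its head. Leave it alone.
- solvent_bottle: White bottle, 68 mm diameter, 190 mm tall, loose; origin at the centre of its underside. Leave it alone.
- hardener_tin: Blue and steel tin, 84 mm diameter, 100 mm tall, loose; origin at the centre of its underside. Leave it alone.
Things that resemble listed ones, but are neither listed nor needed, are in the scene too. Of the things that look like the part that bears laser_key_grip, the smallest one is meant.

How it is judged:
By the outcome, as a careful person would: the job done as asked, in the order asked, and still so for the second after the job is handed in, with the robot touching nothing.
It also fails if it takes over 54 s, if anything falls off the work surface, if the arm or the gripper's body presses on something with over 40 N, if the wrist force passes 120 N, or if a joint passes its speed limit or range.

## Working session

There is one attempt and no reset: what is moved stays moved. The work goes in short steps, Python scripts to look and compute and a tool call to move; the robot and the scene stay as the last step left them, time stands still between calls to the robot, and variables do not carry over. Pictures are saved under pics/ and viewed, about 8 in all and at most 12, crops included, and the job is handed in when it is done.

Besides the shell and the picture viewer there is one more tool, called after "Request:" as name(argument=value, ...), one argument or row to a line, values as JSON. carry_out: Moves the arm, as the interface text tells. Its arguments: {"type":"object","properties":{"motion":{"type":"array","items":{"type":"array"}},"grip":{"type":"number"},"squeeze":{"type":"number"}},"required":["motion"]}

```bash
ls; mkdir -p pics
cat > h.py <<'E'
import numpy as np, cv2
from bench import get_state, eyes, ticket
def grab(n,tag):
    d=eyes.get_image(n); cv2.imwrite(f'pics/{tag}.png',d['pixels']); np.savez(f'pics/{tag}.npz',K=d['mtx'],E=d['extrinsics'],p=d['pixels']); return d
def load(tag): return np.load(f'pics/{tag}.npz')
def ray(tag,u,v,fish=False):
    d=load(tag);K,E=d['K'],d['E'];x=(u-K[0,2])/K[0,0];y=(v-K[1,2])/K[1,1]
    if fish:
        r=np.hypot(x,y); c=np.array([np.sin(r)*x/max(r,1e-9),np.sin(r)*y/max(r,1e-9),np.cos(r)])
    else: c=np.array([x,y,1.])
    return E[:3,3],E[:3,:3]@c
def atz(tag,u,v,z,fish=False):
    o,r=ray(tag,u,v,fish); return o+r*(z-o[2])/r[2]
def proj(tag,P,fish=False):
    d=load(tag);K,E=d['K'],d['E'];c=E[:3,:3].T@(np.array(P)-E[:3,3])
    if fish:
        a=np.arctan2(np.hypot(c[0],c[1]),c[2]);n=np.hypot(c[0],c[1]); x,y=a*c[0]/n,a*c[1]/n
    else: x,y=c[:2]/c[2]
    return np.array([K[0,0]*x+K[0,2],K[1,1]*y+K[1,2]])
def tri(t1,p1,t2,p2,f1=False,f2=False):
    A=[];b=[]
    for t,p,f in((t1,p1,f1),(t2,p2,f2)):
        o,r=ray(t,*p,f); r=r/np.linalg.norm(r); M=np.eye(3)-np.outer(r,r);A.append(M);b.append(M@o)
    A=np.vstack(A);b=np.hstack(b); s=np.linalg.lstsq(A,b,rcond=None); return s[0],np.sqrt(s[1])
E
python3 - <<'E'
from h import *
print(get_state())
a=grab('scene','s0');b=grab('top','t0')
for d in(a,b): print(d['mtx'],d['extrinsics'])
im=np.vstack([a['pixels'],b['pixels']])
cv2.imwrite('pics/a.png',cv2.resize(a['pixels'],(800,600),interpolation=cv2.INTER_CUBIC))
cv2.imwrite('pics/b.png',cv2.resize(b['pixels'],(800,600),interpolation=cv2.INTER_CUBIC))
E
```

```text
pics
{'time': 0.0, 'joint_positions': array([ 1.25611121,  0.32181619, -0.07006412,  1.45171007,  0.02263049,
        1.37077143, -0.0568892 ]), 'qd': array([-0.00150689,  0.00087728, -0.00044241,  0.00055521,  0.00108114,
       -0.00124777, -0.00054413]), 'joint_torque': array([-1.21813091e-04, -4.91287029e+01, -4.03951239e-01, -3.12532961e+01,
       -6.38588704e-02,  4.40629700e-02,  1.73648696e-04]), 'position': array([ 0.20962964, -0.61467603,  0.22144817]), 'tool_rot': array([-2.55424686,  1.82732494,  0.00256788]), 'ft_force': array([ 0.01812274,  0.16719085, -0.35471538]), 'torque': array([-0.02957945, -0.00894319, -0.02622753]), 'grip_width': 1.0030330959226679}
[[360.40472724   0.         250.57328157]
 [  0.         360.40472724 191.15175899]
 [  0.           0.           1.        ]] [[ 0.82398528  0.38459274 -0.41609697  0.99141372]
 [ 0.56660775 -0.56185115  0.60272626 -0.65010203]
 [-0.00198042 -0.73240133 -0.6808703   0.8075046 ]
 [ 0.          0.          0.          1.        ]]
[[468.12144561   0.         262.47827936]
 [  0.         468.12144561 189.63538687]
 [  0.           0.           1.        ]] [[ 0.01346333 -0.99078769  0.13475344  0.33556717]
 [-0.9998241  -0.0150993  -0.0111258  -0.00725482]
 [ 0.01305799 -0.13457994 -0.9908167   1.51238524]
 [ 0.          0.          0.          1.        ]]
```

View pics/a.png

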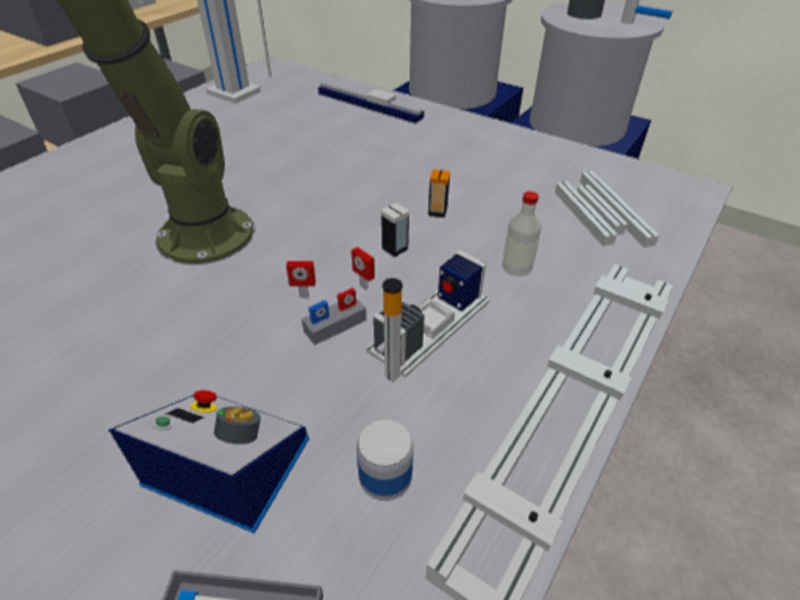

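View pics/b.png

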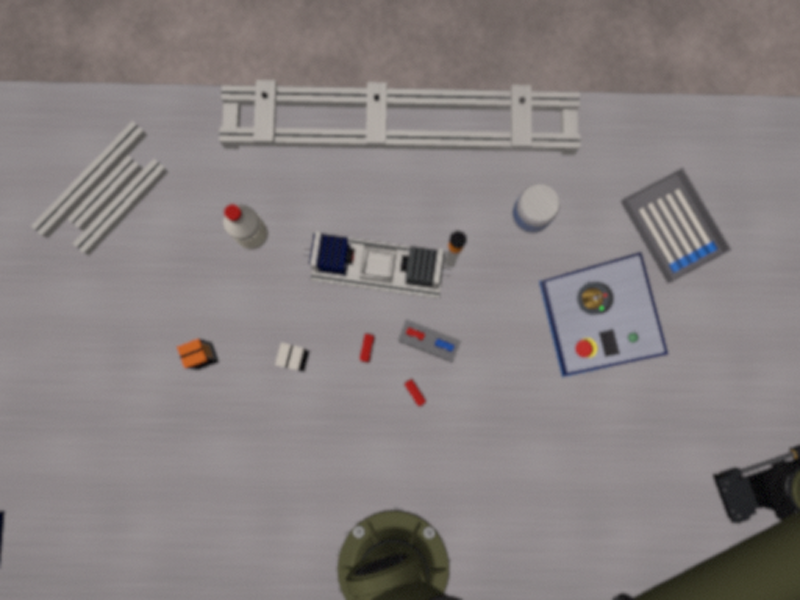

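Two pictures so far. The orange-capped cell is at top (195,352) and scene (438,192). It could be confused with the white cell at (292,357) or the beacon's orange cap at (457,243). There are three red keys, at top (415,335) in the block, (367,347) and (415,392). The smallest one is in the block. Next I'll take one close composite crop.

Run:
```python
from h import *
s=load('s0')['p'];t=load('t0')['p']
def c(p,x,y,w,h): return cv2.resize(p[y:y+h,x:x+w],(400,300),interpolation=cv2.INTER_CUBIC)
# coordinates in native px
im=np.vstack([np.hstack([c(t,110,200,80,60),c(t,190,140,100,75)]),np.hstack([c(t,340,155,100,75),c(s,64,235,140,105)])])
cv2.imwrite('pics/c.png',im)
im=np.vstack([np.hstack([c(t,225,190,80,60),c(s,170,150,100,75)]),np.hstack([c(s,240,90,100,75),c(s,230,150,100,75)])])
cv2.imwrite('pics/d.png',im)
```

```text
(no output)
```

View pics/c.png

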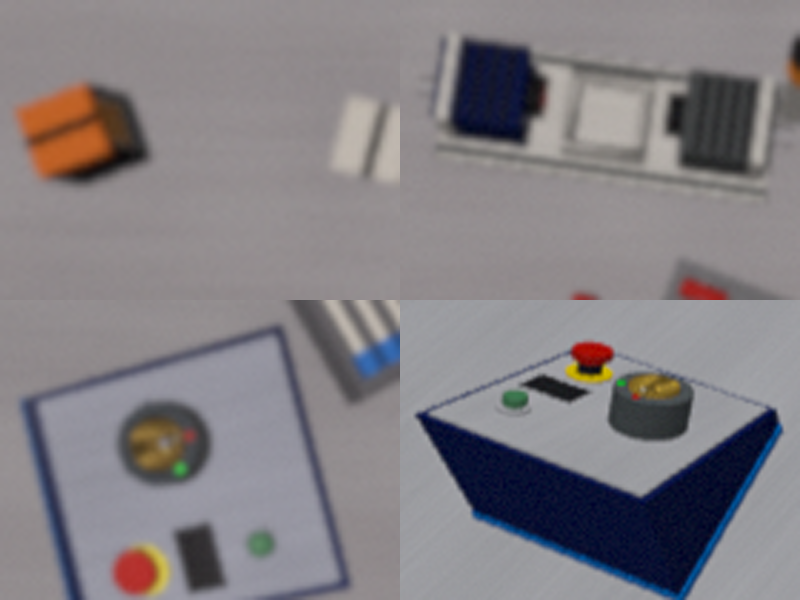

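View pics/d.png

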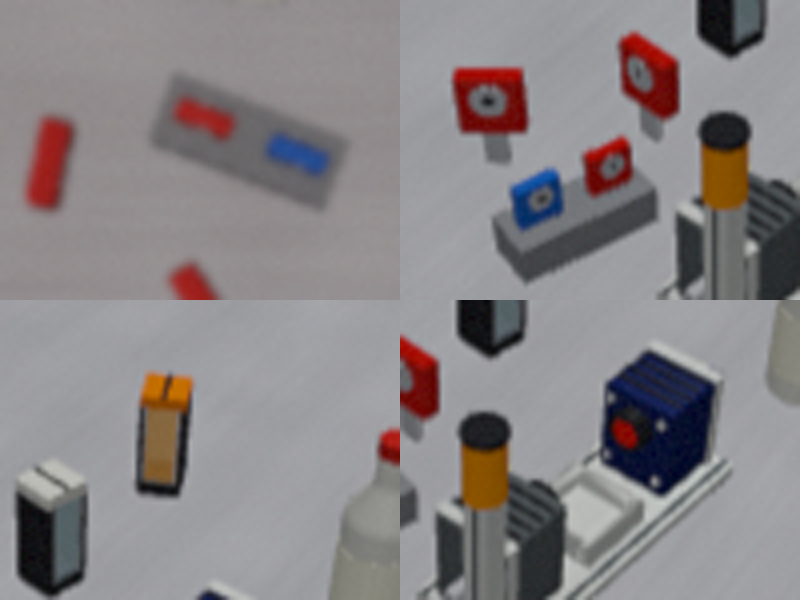

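Run:
```python
from h import *
np.set_printoptions(precision=4,suppress=True)
TL=lambda u,v:(110+u/5,200+v/5); TR=lambda u,v:(190+(u-400)/4,140+v/4); BL=lambda u,v:(340+u/4,155+(v-300)/4); D=lambda u,v:(225+u/5,190+v/5)
print('cap',atz('t0',*TL(66,132),.11),tri('t0',TL(66,132),'s0',(281.3,112.5)))
a,b=atz('t0',*TL(28,145),.11),atz('t0',*TL(103,118),.11);print('line yaw',np.arctan2(*(b-a)[1::-1]))
print('cap corners',[atz('t0',*TL(*p),.11)[:2] for p in((17,110),(90,85),(113,155),(45,180))])
print('key',atz('t0',*D(205,118),.076),tri('t0',D(205,118),'s0',(222,191.2)))
cs=[atz('t0',*D(*p),.036)[:2] for p in((178,72),(350,140),(325,210),(152,148))];print('blk',np.array(cs),np.mean(cs,0));d=cs[1]-cs[0]+cs[2]-cs[3];print(np.arctan2(d[1],d[0]),np.linalg.norm(d)/2)
print('nest',atz('t0',*TR(610,113),.018),tri('t0',TR(610,113),'s0',(278.8,201.2)))
a,b=[atz('t0',*TR(*p),.1) for p in((490,88),(720,120))];print('heads',a,b,np.arctan2(*(a-b)[1::-1]))
# plate edges
a,b=[atz('t0',*TR(*p),.012) for p in((438,150),(768,192))];print(np.arctan2(*(a-b)[1::-1]))
print('lock',tri('t0',BL(160,443),'s0',(152.2,265.8)))
for P in ((25,400),(280,328)): print(atz('t0',*BL(*P),.035),atz('t0',*BL(*P),.154))
a,b=[atz('t0',*BL(*p),.035) for p in((25,400),(80,600))];print('front dir',np.arctan2(*(a-b)[1::-1]))
a,b=[atz('t0',*BL(*p),.154) for p in((280,328),(350,585))];print('back dir',np.arctan2(*(a-b)[1::-1]))
s=get_state();print(cv2.Rodrigues(s['tool_rot'])[0])
grab('wrist','w0');w=load('w0');print(w['K'],w['E'])
```

```text
cap [0.4094 0.3906 0.11  ] (array([0.4107, 0.393 , 0.1041]), array([0.0017]))
line yaw -1.205713174936714
cap corners [array([0.4221, 0.4204]), array([0.4376, 0.3778]), array([0.3961, 0.362 ]), array([0.3808, 0.4015])]
key [ 0.4567 -0.0352  0.076 ] (array([ 0.4591, -0.0349,  0.0557]), array([0.0014]))
blk [[ 0.489  -0.0185]
 [ 0.4475 -0.1278]
 [ 0.4032 -0.1122]
 [ 0.4406 -0.0028]] [ 0.4451 -0.0653]
-1.917499068420479 0.11630093534046829
nest [0.6077 0.0416 0.018 ] (array([0.61  , 0.0447, 0.0309]), array([0.0081]))
heads [0.6108 0.1312 0.1   ] [ 0.5887 -0.0453  0.1   ] 1.446265018764642
1.4582392825776764
lock (array([ 0.5272, -0.3764,  0.12  ]), array([0.0007]))
[ 0.5717 -0.2916  0.035 ] [ 0.5527 -0.2687  0.154 ]
[ 0.6337 -0.4983  0.035 ] [ 0.6097 -0.4587  0.154 ]
front dir 0.25692298351102244
back dir 0.23612534012699507
[[ 0.323  -0.9464 -0.0007]
 [-0.9464 -0.323   0.0016]
 [-0.0017  0.0001 -1.    ]]
[[297.3186   0.     252.8388]
 [  0.     297.3186 191.9201]
 [  0.       0.       1.    ]] [[ 0.3238 -0.9095 -0.2606  0.2821]
 [-0.9461 -0.3116 -0.0882 -0.5902]
 [-0.0009  0.2751 -0.9614  0.3834]
 [ 0.      0.      0.      1.    ]]
```

The orange-capped cell is at about (0.41, 0.39), with its windows line at a yaw of about -1.21. The small red key in the block is the one nearer +y. It sits at about (0.458, -0.035), well apart from the two larger red look-alikes. The console faces +y, and the lock is at about (0.527, -0.376, 0.120). I'll move now with a stop over the gauge for a near look.

Request:
carry_out(
  motion=[
    [[0.34,0.315,0.1],0.8],
    [[0.34,0.315,0.1],0.8],
    [[0.34,0.315,0.1],0.8],
    [[0.34,0.315,0.1],0.8],
    [[0.34,0.315,0.1],0.8],
    [[0.34,0.315,0.1],0.8],
    [[0.34,0.315,0.1],0.8],
    [[0.34,0.315,0.1],0.8],
    [[0.34,0.315,0.1],0.8],
    [[0.34,0.315,0.1],0.8],
    [[0.34,0.615,0.1],1.1],
    [[0.34,0.615,0.1],1.1],
    [[0.34,0.615,0.1],1.1],
    [[0.34,0.615,0.1],1.1],
    [[0.34,0.615,0.1],1.1],
    [[0.34,0.615,0.1],1.1],
    [[0.34,0.615,0.1],1.1],
    [[0.34,0.615,0.1],1.1],
    [[0.34,0.615,0.1],1.1],
  ],
  grip=-1,
)

```text
time: 2.05
position: [0.5498, -0.0018, 0.3223]
tool_rot: [3.133, -0.226, -0.001]
ft_force: [-0.6, 0.2, -0.0]
grip_width: 1.001
```

Run:
```python
from h import *
s=get_state();print(s['time'],s['position'],cv2.Rodrigues(s['tool_rot'])[0])
d=grab('wrist','w1');cv2.imwrite('pics/e.png',cv2.resize(d['pixels'],(800,600),interpolation=cv2.INTER_CUBIC))
for P in ((.6,.043,.034),(.4567,-.0352,.076),(.4451,-.0653,.036)): print(proj('w1',P,True)*800/512)
```

```text
2.05 [ 0.54984018 -0.00179202  0.32226315] [[ 9.89672329e-01 -1.43347123e-01 -5.33143574e-04]
 [-1.43347545e-01 -9.89672038e-01 -8.60014837e-04]
 [-4.04356634e-04  9.27557709e-04 -9.99999488e-01]]
[438.71492057 195.30570042]
[299.8389402  304.96848911]
[302.35390212 322.993832  ]
```

View pics/e.png

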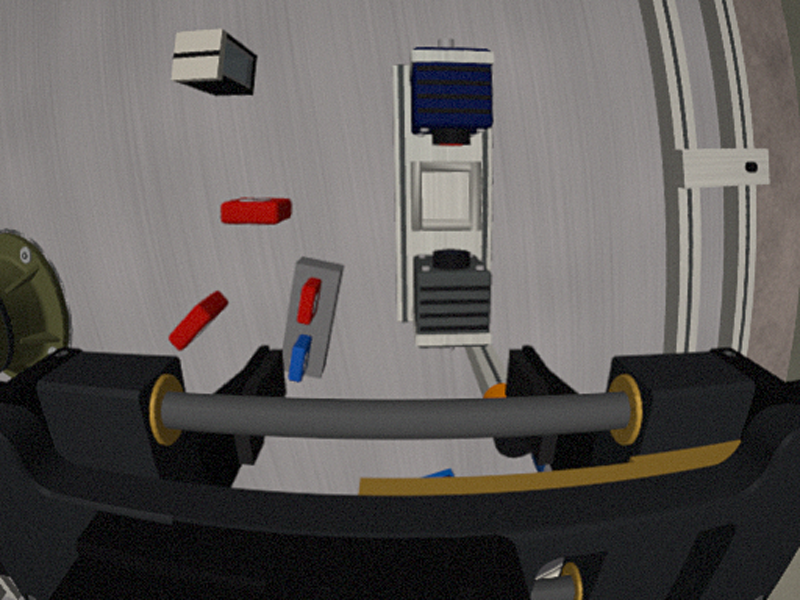

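The wrist view shows the nest at (447,197), the red key in the block at (310,300), the blue key at (300,357), and the white cell and look-alike keys off to the left. I'll make an enlarged crop to measure from.

Run:
```python
from h import *
p=load('w1')['p']
a=cv2.resize(p[95:155,255:315],(480,480),interpolation=cv2.INTER_CUBIC)  # 8x
b=cv2.resize(p[160:250,180:225],(300,600),interpolation=cv2.INTER_CUBIC) # 6.667x
im=np.zeros((600,790,3),np.uint8);im[:480,:480]=a;im[:,490:]=b;cv2.imwrite('pics/f.png',im)
```

```text
(no output)
```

View pics/f.png

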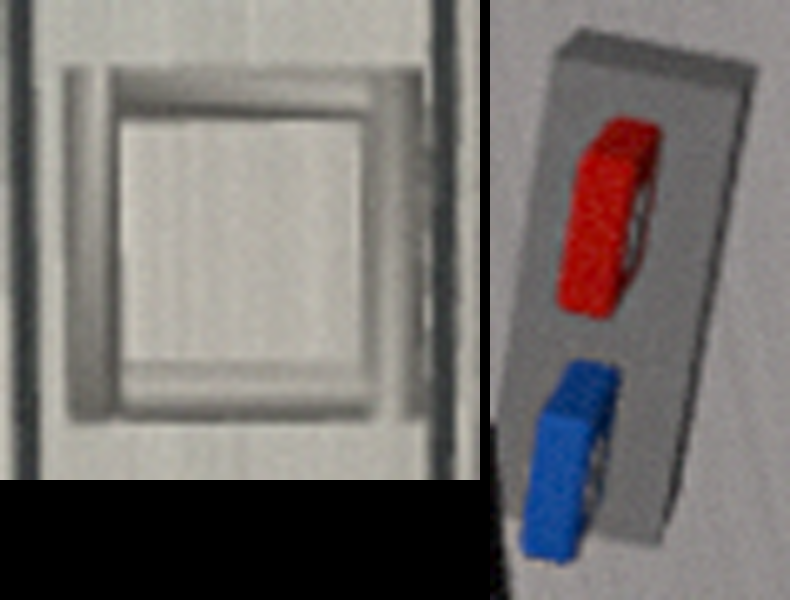

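Run:
```python
from h import *
np.set_printoptions(precision=4,suppress=True)
A=lambda u,v:(255+u/8-.44,95+v/8-.44);B=lambda u,v:(180+(u-490)/6.667-.43,160+v/6.667-.43)
W=lambda f,pts,z:np.array([atz('w1',*f(*p),z,True)[:2] for p in pts])
def rep(n,c): 
    d=c[1]-c[0]+c[2]-c[3];e=c[3]-c[0]+c[2]-c[1];print(n,c.mean(0),'size',np.linalg.norm(d)/2,np.linalg.norm(e)/2,'yaw',np.arctan2(d[1],d[0]),np.arctan2(e[1],e[0]))
rep('floor',W(A,((118,118),(361,118),(365,362),(121,362)),.018))
rep('outer',W(A,((65,68),(420,68),(424,416),(68,420)),.034))
rep('red',W(B,((585,152),(632,152),(605,315),(560,308)),.076))
rep('blue',W(B,((540,418),(590,420),(570,560),(525,555)),.076))
rep('blk',W(B,((555,60),(745,95),(660,545),(500,515)),.036))
# where block top slots expected
```

```text
floor [0.6078 0.0418] size 0.04799725394562897 0.04821671879402179 yaw -0.12683986796635355 -1.6855383555767933
outer [0.6069 0.0423] size 0.06782994157435622 0.06692673720051519 yaw -0.1210433015800687 -1.6896215036230267
red [ 0.462  -0.0349] size 0.010242005497095644 0.03704220496452391 yaw -0.22147029066051202 -1.9258211571669706
blue [ 0.4403 -0.0935] size 0.011134970665364665 0.03549699305490219 yaw -0.20194611743933583 -1.9080108978022885
blk [ 0.4522 -0.066 ] size 0.043613454886137354 0.11855618821776061 yaw -0.32929132243633524 -1.917212355109463
```

Request:
carry_out(
  motion=[
    [[-0.14,0.393,0],0.504],
    [[-0.14,0.393,0],0.504],
    [[-0.14,0.393,0],0.504],
    [[-0.14,0.393,0],0.504],
    [[-0.14,0.393,0],0.504],
    [[-0.14,0.393,-0.05],0.504],
    [[-0.14,0.393,-0.05],0.504],
    [[-0.14,0.393,-0.05],0.504],
    [[-0.14,0.393,-0.05],0.504],
    [[-0.14,0.393,-0.05],0.504],
    [[-0.14,0.393,-0.05],0.504],
    [[-0.14,0.393,-0.05],0.504],
  ],
)

```text
time: 3.3
position: [0.412, 0.3908, 0.2727]
tool_rot: [3.091, 0.559, 0.001]
ft_force: [0.1, 0.5, -0.1]
grip_width: 1.002
```

Run:
```python
from h import *
np.set_printoptions(precision=4,suppress=True)
s=get_state();R=cv2.Rodrigues(s['tool_rot'])[0];print(s['time'],s['position'],np.arctan2(R[1,0],R[0,0]))
d=grab('wrist','w2');p=d['pixels'];hsv=cv2.cvtColor(p,cv2.COLOR_BGR2HSV)
m=cv2.inRange(hsv,(4,170,150),(18,255,255));n,l,st,ct=cv2.connectedComponentsWithStats(m);print(st,ct)
c=[proj('w2',(.41+.022*(a*np.cos(.36)-b*np.sin(.36)),.391+.022*(a*np.sin(.36)+b*np.cos(.36)),.11),True) for a,b in((1,1),(1,-1),(-1,-1),(-1,1))];print(np.array(c))
c=np.mean(c,0).astype(int);q=p[c[1]-60:c[1]+60,c[0]-60:c[0]+60];cv2.imwrite('pics/g.png',cv2.resize(q,(600,600),interpolation=cv2.INTER_CUBIC));print(c)
```

```text
3.3 [0.412  0.3908 0.2727] 0.3578685850513106
[[     0      0    512    384 195330]
 [   255    155     19     40    648]
 [   234    156     18     39    630]] [[255.5134 191.6087]
 [264.071  174.5077]
 [242.5302 175.2746]]
[[270.0288 156.3412]
 [269.5371 194.5368]
 [230.9597 194.5892]
 [230.2039 156.4235]]
[250 175]
```

View pics/g.png

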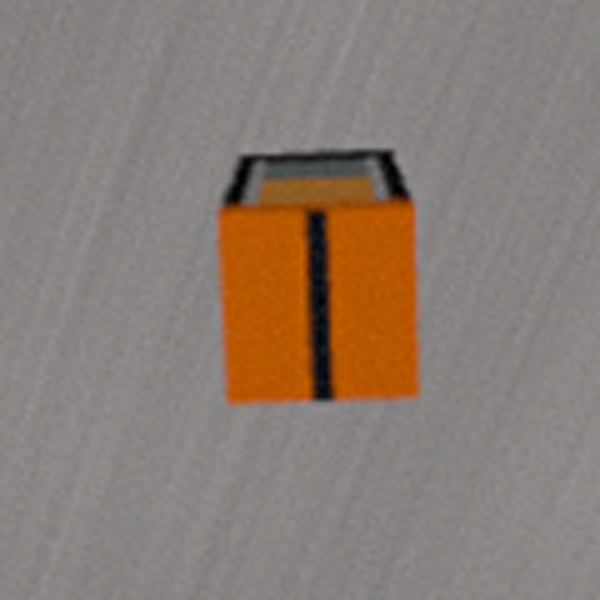

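View 7 shows the cap centred about 4 px to the right of my prediction, at crop (320,303). The black line lies across the jaw direction, so the pads will meet the solid faces. I'll descend and grip.

Request:
carry_out(
  motion=[
    [[0.002,0.002,-0.05],0.02],
    [[0.002,0.002,-0.1],0.02],
    [[0.002,0.002,-0.14],0.02],
    [[0.002,0.002,-0.17],0.02],
    [[0.002,0.002,-0.19],0.02],
    [[0.002,0.002,-0.2],0.02],
    [[0.002,0.002,-0.206],0.02],
    [[0.002,0.002,-0.206],0.02],
  ],
)

```text
time: 4.15
position: [0.4126, 0.3943, 0.0668]
tool_rot: [3.085, 0.594, 0.001]
ft_force: [-0.2, -0.2, -0.6]
grip_width: 0.997
```

Request:
carry_out(
  motion=[
    [[0,0,0],0],
    [[0,0,0],0],
    [[0,0,0],0],
    [[0,0,0],0],
    [[0,0,0],0],
    [[0,0,0],0],
    [[0,0,0],0],
    [[0,0,0],0],
  ],
  grip=1,
  squeeze=25,
)

```text
time: 4.95
position: [0.4118, 0.3948, 0.0666]
tool_rot: [3.084, 0.597, -0.0]
ft_force: [0.8, -0.3, 0.9]
grip_width: 0.508
```

Run:
```python
from h import *
np.set_printoptions(precision=4,suppress=True)
s=get_state();R=cv2.Rodrigues(s['tool_rot'])[0];print(s['time'],s['position'],np.arctan2(R[1,0],R[0,0]),s['grip_width']*87,s['ft_force'])
```

```text
4.95 [0.4118 0.3948 0.0666] 0.38208422329004066 44.17639949826427 [ 0.7612 -0.2679  0.8931]
```

Request:
carry_out(
  motion=[
    [[0,0,0.02],0],
    [[0,0,0.06],0],
    [[0,0,0.1],0],
    [[0,0,0.15],0],
    [[0.02,-0.035,0.19],-0.05],
    [[0.04,-0.07,0.19],-0.1],
    [[0.06,-0.106,0.19],-0.15],
    [[0.08,-0.141,0.19],-0.2],
    [[0.1,-0.177,0.19],-0.26],
    [[0.12,-0.212,0.19],-0.31],
    [[0.14,-0.247,0.19],-0.36],
    [[0.16,-0.282,0.19],-0.41],
    [[0.18,-0.318,0.19],-0.46],
    [[0.19,-0.34,0.16],-0.49],
    [[0.195,-0.353,0.13],-0.504],
    [[0.195,-0.353,0.12],-0.504],
    [[0.195,-0.353,0.12],-0.504],
    [[0.195,-0.353,0.12],-0.504],
    [[0.195,-0.353,0.12],-0.504],
  ],
)

```text
time: 6.85
position: [0.6076, 0.0438, 0.1886]
tool_rot: [-3.135, 0.187, -0.005]
ft_force: [-0.4, 0.2, -1.6]
grip_width: 0.501
```

Run:
```python
from h import *
np.set_printoptions(precision=4,suppress=True)
s=get_state();R=cv2.Rodrigues(s['tool_rot'])[0];p0=s['position'];print(s['time'],p0,np.arctan2(R[1,0],R[0,0]),s['grip_width']*87,s['ft_force'])
p=grab('wrist','w3')['pixels'];
N=lambda a,b,z:(.607+a*np.cos(-.122)-b*np.sin(-.122),.042+a*np.sin(-.122)+b*np.cos(-.122),z)
im=cv2.resize(p,(1024,768),interpolation=cv2.INTER_CUBIC)
q=lambda P:tuple(np.round(proj('w3',P,True)*2+.5).astype(int).tolist())
for sgn in(1,-1):
  for s2 in (1,-1): cv2.circle(im,q(N(.034*sgn,.034*s2,.034)),2,(0,255,0),-1)
T=lambda a,b,z:p0+R@np.array((a,b,z))
for a in(-.022,.022):
  for b in(-.022,.022): print(q(T(a,b,-.044)));cv2.circle(im,q(T(a,b,-.044)),2,(255,0,255),-1)
cv2.imwrite('pics/i.png',im[100:600,150:900])
```

```text
6.85 [0.6076 0.0438 0.1886] -0.11943018926363305 43.55892994761274 [-0.3646  0.1727 -1.6322]
(401, 472)
(415, 629)
(602, 473)
(589, 629)
```

View pics/i.png

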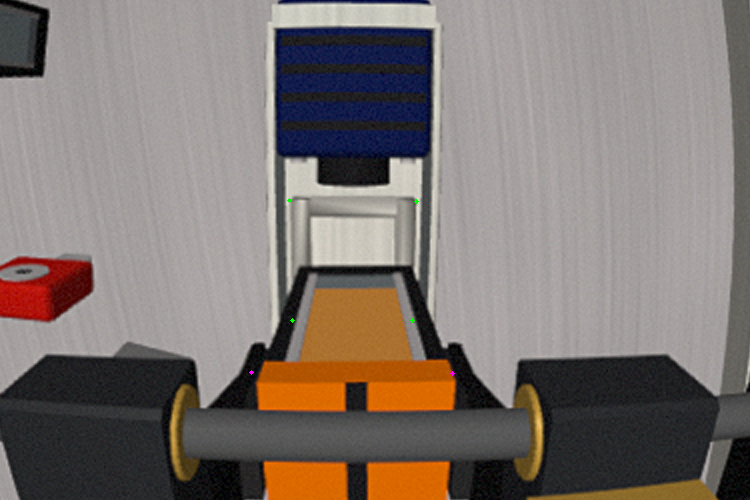

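View 8 shows the nest corners matching the model to 1 px. The cell sits about 2.5 mm toward tool +y in the grip, so I'll allow for that while lowering.

Request:
carry_out(
  motion=[
    [[0,0.001,-0.03],-0.003],
    [[0,0.001,-0.055],-0.003],
    [[0,0.001,-0.07],-0.003],
    [[0,0.001,-0.078],-0.003],
    [[0,0.001,-0.084],-0.003],
    [[0,0.001,-0.088],-0.003],
    [[0,0.001,-0.092],-0.003],
    [[0,0.001,-0.095],-0.003],
    [[0,0.001,-0.095],-0.003],
  ],
)

```text
time: 7.8
position: [0.6068, 0.0427, 0.0915]
tool_rot: [3.135, -0.196, -0.0]
ft_force: [0.8, -0.2, -2.8]
grip_width: 0.501
```

Request:
carry_out(
  motion=[
    [[0,0.001,-0.002],0],
    [[0,0.001,-0.003],0],
    [[0,0.001,-0.004],0],
    [[0,0.001,-0.005],0],
    [[0,0.001,-0.006],0],
    [[0,0.001,-0.007],0],
    [[0,0.001,-0.0075],0],
    [[0,0.001,-0.0075],0],
  ],
)

```text
time: 8.6
position: [0.6069, 0.0438, 0.0846]
tool_rot: [3.135, -0.196, 0.0]
ft_force: [-1.9, 0.9, 2.2]
grip_width: 0.509
```

Request:
carry_out(
  motion=[
    [[0,0,0],0],
    [[0,0,0],0],
    [[0,0,0],0],
    [[0,0,0.02],0],
    [[0,0,0.06],0],
    [[0,0,0.1],0],
    [[0,0,0.15],0],
    [[-0.03,-0.02,0.18],-0.05],
    [[-0.07,-0.04,0.18],-0.12],
    [[-0.11,-0.06,0.18],-0.18],
    [[-0.147,-0.079,0.16],-0.224],
    [[-0.147,-0.079,0.14],-0.224],
    [[-0.147,-0.079,0.12],-0.224],
    [[-0.147,-0.079,0.12],-0.224],
    [[-0.147,-0.079,0.12],-0.224],
  ],
  grip=-1,
)

```text
time: 10.1
position: [0.4601, -0.035, 0.2045]
tool_rot: [-3.094, 0.545, -0.0]
ft_force: [-0.3, 0.2, 0.2]
grip_width: 0.998
```

Run:
```python
from h import *
np.set_printoptions(precision=4,suppress=True)
s=get_state();R=cv2.Rodrigues(s['tool_rot'])[0];p0=s['position'];print(s['time'],p0,np.arctan2(R[1,0],R[0,0]),s['grip_width']*87,s['ft_force'])
p=grab('wrist','w4')['pixels'];grab('top','t4');grab('scene','s4')
im=cv2.resize(p,(1024,768),interpolation=cv2.INTER_CUBIC)
for P in((.46,-.035,.076),(.607,.042,.128)): 
  c=proj('w4',P,True)*2+.5;print(c);cv2.circle(im,tuple(c.astype(int).tolist()),2,(0,255,0),-1)
im=im[100:650,200:780];s4=cv2.resize(load('s4')['p'][150:240,235:325],(216,216));t4=cv2.resize(load('t4')['p'][135:205,200:270],(216,216),interpolation=cv2.INTER_CUBIC)
o=np.zeros((550,800,3),np.uint8);o[:,:580]=im;o[:216,584:]=s4;o[220:436,584:]=t4
cv2.imwrite('pics/j.png',o)
```

```text
10.1 [ 0.4601 -0.035   0.2045] -0.3484842735700177 86.80409052958926 [-0.3167  0.1668  0.2014]
[503.9064 370.8128]
[769.917  122.1612]
```

View pics/j.png

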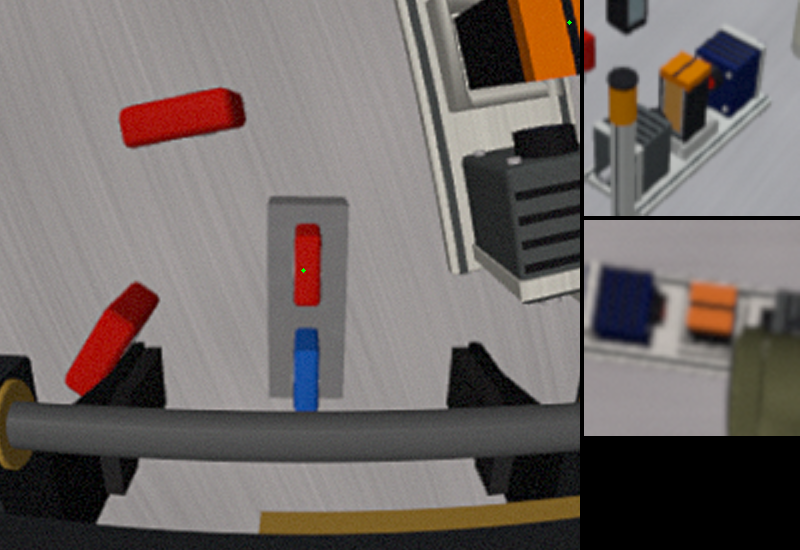

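View 9 shows the cell standing upright in the nest with its windows toward the lamp and the receiver. The red key top is at (307,271), about 2 mm toward tool +x. The tool can only point down, so I'll swing the key 35° in the jaws using its own slot edge. First I'll grasp it with narrowed jaws.

Request:
carry_out(
  motion=[
    [[0.002,-0.001,-0.03],0],
    [[0.002,-0.001,-0.06],0],
    [[0.002,-0.001,-0.09],0],
    [[0.002,-0.001,-0.11],0],
    [[0.002,-0.001,-0.13],0],
    [[0.002,-0.001,-0.145],0],
    [[0.002,-0.001,-0.155],0],
    [[0.002,-0.001,-0.16],0],
    [[0.002,-0.001,-0.1605],0],
  ],
  grip=0.08,
)

```text
time: 11.15
position: [0.4621, -0.0361, 0.0436]
tool_rot: [-3.094, 0.545, 0.0]
ft_force: [-0.5, -0.2, -0.5]
grip_width: 0.464
```

Request:
carry_out(
  motion=[
    [[0,0,0],0],
    [[0,0,0],0],
    [[0,0,0],0],
    [[0,0,0],0],
    [[0,0,0],0],
    [[0,0,0],0],
  ],
  grip=1,
  squeeze=8,
)

```text
time: 11.75
position: [0.4615, -0.0361, 0.0438]
tool_rot: [3.094, -0.545, -0.001]
ft_force: [-2.9, 0.2, 4.2]
grip_width: 0.164
```

Request:
carry_out(
  motion=[
    [[0,0,0.01],0],
    [[0,0,0.02],0],
    [[0,0,0.02],0],
    [[0.002,0.0054,0.0204],0],
    [[0.0036,0.0099,0.0203],0],
    [[0.0051,0.0142,0.0197],0],
    [[0.0067,0.0185,0.0185],0],
    [[0.0082,0.0226,0.0169],0],
    [[0.0095,0.0263,0.0147],0],
    [[0.01,0.0278,0.0138],0],
    [[0.01,0.0278,0.0138],0],
  ],
)

```text
time: 12.85
position: [0.4721, -0.0078, 0.0572]
tool_rot: [-3.093, 0.544, -0.0]
ft_force: [-1.4, -0.4, -0.7]
grip_width: 0.163
```

Request:
carry_out(
  motion=[
    [[0,0,0.02],0],
    [[0,0,0.05],0],
    [[0,0,0.09],0],
    [[0,0,0.12],0],
    [[0,0,0.12],0],
  ],
  squeeze=20,
)

```text
time: 13.35
position: [0.476, -0.0081, 0.1822]
tool_rot: [-3.093, 0.545, -0.017]
ft_force: [0.2, 1.0, -0.6]
grip_width: 0.161
```

Run:
```python
from h import *
np.set_printoptions(precision=4,suppress=True)
s=get_state();R=cv2.Rodrigues(s['tool_rot'])[0];p0=s['position'];print(s['time'],p0,np.arctan2(R[1,0],R[0,0]),s['grip_width']*87,s['ft_force'])
T=lambda a,b,z:p0+R@np.array((a,b,z)); 
p=grab('wrist','w5')['pixels'];q=grab('scene','s5')['pixels']
g=T(0,0,-.019);print('grasp px scene',proj('s5',g),'wrist',proj('w5',g,True))
def key(th): # tip, headtop, 4 head side corners
    k=np.array((0,np.sin(th),np.cos(th)));w=np.array((0,np.cos(th),-np.sin(th)))
    return [T(0,0,-.019)+R@v for v in (k*.053,k*-.013+w*.019,k*-.013-w*.019,k*.027+w*.019,k*.027-w*.019)]
for th in(0,.3,.61): print(th,np.array([proj('s5',v) for v in key(th)]).round(1).tolist(),np.array([proj('w5',v,True) for v in key(th)]).round(1).tolist())
c=proj('s5',g).astype(int)
a=cv2.resize(q[c[1]-35:c[1]+35,c[0]-35:c[0]+35],(420,420),interpolation=cv2.INTER_CUBIC)
b=cv2.resize(p[170:330,190:320],(375,462),interpolation=cv2.INTER_CUBIC)
o=np.zeros((462,800,3),np.uint8);o[:420,:420]=a;o[:,424:799]=b;cv2.imwrite('pics/k.png',o);print(c)
```

```text
13.35 [ 0.476  -0.0081  0.1822] -0.34886083300328136 14.006038873637436 [ 0.1832  1.0118 -0.6171]
grasp px scene [229.3042 150.3032] wrist [251.1495 254.4347]
0 [[230.2, 165.1], [223.3, 148.9], [234.7, 144.2], [224.2, 160.4], [235.3, 155.6]] [[251.5, 219.1], [251.1, 296.8], [251.0, 232.1], [251.4, 260.6], [251.3, 205.3]]
0.3 [[225.6, 166.5], [224.6, 146.8], [235.7, 145.6], [221.9, 159.4], [232.8, 157.9]] [[251.5, 240.6], [251.0, 295.3], [251.0, 221.5], [251.3, 275.4], [251.4, 216.4]]
0.61 [[221.2, 166.4], [226.4, 145.0], [236.1, 147.5], [220.2, 157.5], [229.9, 159.6]] [[251.5, 263.3], [251.0, 289.3], [251.1, 214.5], [251.3, 289.5], [251.4, 230.2]]
[229 150]
```

View pics/k.png

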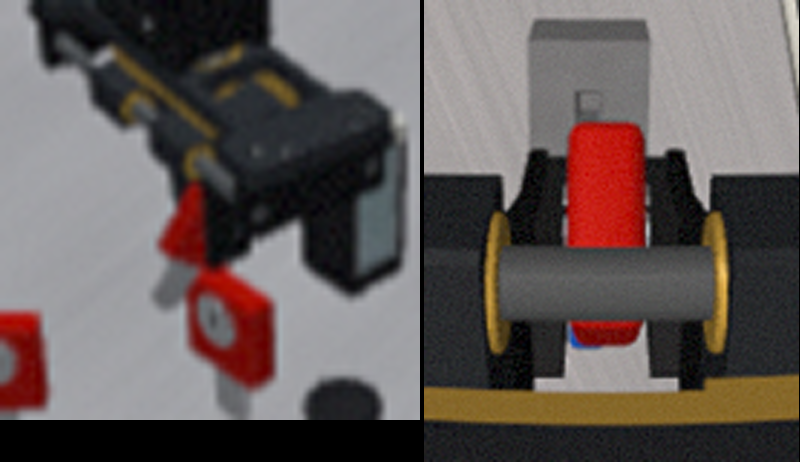

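View 10 shows the blade swung to about 0.6 rad. The tip is at scene (222,164.5), the 35° prediction was (221,166), and the wrist edges agree to 1 px. The blue key is still in place. Next I'll go uphill of the lock for a close look.

Request:
carry_out(
  motion=[
    [[0,0,0.04],0],
    [[0,0,0.08],0],
    [[0.005,-0.04,0.08],0.06],
    [[0.012,-0.08,0.08],0.12],
    [[0.02,-0.125,0.08],0.18],
    [[0.03,-0.17,0.08],0.24],
    [[0.036,-0.215,0.08],0.3],
    [[0.042,-0.26,0.08],0.36],
    [[0.05,-0.305,0.08],0.42],
    [[0.056,-0.35,0.08],0.48],
    [[0.063,-0.395,0.07],0.54],
    [[0.068,-0.43,0.06],0.596],
    [[0.071,-0.446,0.05],0.596],
    [[0.071,-0.446,0.05],0.596],
    [[0.071,-0.446,0.05],0.596],
    [[0.071,-0.446,0.05],0.596],
  ],
)

```text
time: 15.05
position: [0.5438, -0.4524, 0.2276]
tool_rot: [-3.116, -0.391, -0.001]
ft_force: [0.3, 0.7, 0.0]
grip_width: 0.158
```

Run:
```python
from h import *
np.set_printoptions(precision=4,suppress=True)
s=get_state();R=cv2.Rodrigues(s['tool_rot'])[0];p0=s['position'];print(s['time'],p0,np.arctan2(R[1,0],R[0,0]),s['grip_width']*87,s['ft_force'])
p=grab('wrist','w6')['pixels']
y=.247;ex=np.array((np.sin(y),-np.cos(y),0));ey=np.array((np.cos(y),np.sin(y),0));t=np.radians(35);n=-np.sin(t)*ex+np.cos(t)*np.array((0,0,1));u=np.cos(t)*ex+np.sin(t)*np.array((0,0,1))
L=np.array((.527,-.376,.12));c=proj('w6',L,True);print(c)
x0,y0=np.maximum(c.astype(int)-50,0);S=6
im=cv2.resize(p[y0:y0+100,x0:x0+120],None,fx=S,fy=S,interpolation=cv2.INTER_CUBIC);print(x0,y0)
q=lambda P:tuple(((proj('w6',P,True)-(x0,y0)+.5)*S).astype(int).tolist())
for a,b in((8.2,0),(-8.2,0),(0,4.2),(0,-4.2),(0,0)): cv2.circle(im,q(L+(u*a+ey*b)/1e3),2,(0,255,0),-1)
for a in np.arange(0,6.3,.3): cv2.circle(im,q(L+.032*(u*np.cos(a)+ey*np.sin(a))-.002*n),2,(255,0,255),-1)
cv2.imwrite('pics/l.png',im)
```

```text
15.05 [ 0.5438 -0.4524  0.2276] 0.24941269262703128 13.7296725967869 [0.3379 0.6837 0.0288]
[254.3777 106.0396]
204 56
```

View pics/l.png

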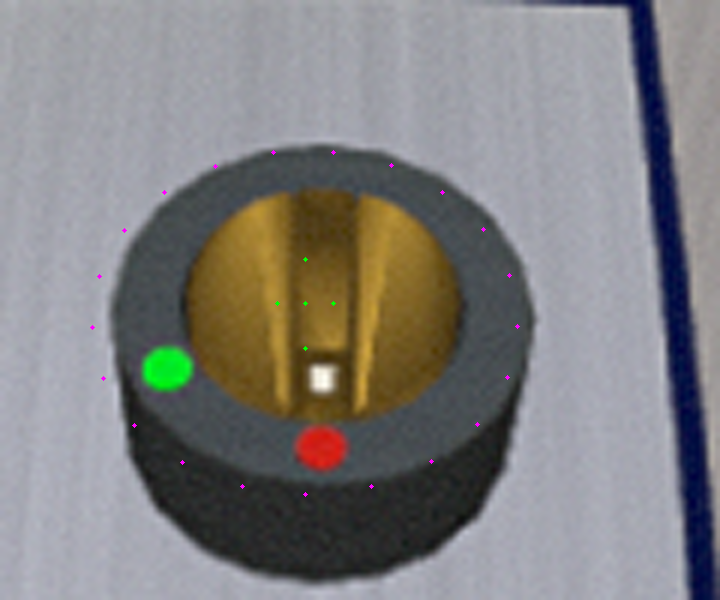

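View 11 shows the slot running straight up the slope, as assumed. The collar centre is at crop (322,315) against a predicted (305,322), so I'm shifting the lock estimate about 1.7 mm in x and 1 mm downhill. One view is left, so I'll insert by feel.

Request:
carry_out(
  motion=[
    [[-0.01,0.04,0],0],
    [[-0.018,0.08,0],0],
    [[-0.026,0.12,-0.01],0],
    [[-0.026,0.1203,-0.04],0],
    [[-0.026,0.1203,-0.06],0],
    [[-0.026,0.1203,-0.064],0],
    [[-0.0237,0.1114,-0.0775],0],
    [[-0.0237,0.1114,-0.0775],0],
    [[-0.0237,0.1114,-0.0775],0],
  ],
  squeeze=30,
)

```text
time: 16.0
position: [0.5194, -0.3438, 0.1503]
tool_rot: [3.118, 0.385, 0.001]
ft_force: [0.4, 0.0, -1.5]
grip_width: 0.155
```

Run:
```python
from h import *
np.set_printoptions(precision=4,suppress=True)
for i in range(3):
    s=get_state();R=cv2.Rodrigues(s['tool_rot'])[0];print(s['time'],s['position'],np.arctan2(R[1,0],R[0,0]),s['qd']); eyes.get_image('wrist')
```

```text
16.0 [ 0.5194 -0.3438  0.1503] 0.24594799538321685 [-0.0022 -0.0101 -0.0101 -0.0039 -0.0063  0.0013 -0.0001]
16.05 [ 0.5196 -0.3435  0.1506] 0.24637350032635622 [-0.0014 -0.0065 -0.0091 -0.0005 -0.0018 -0.0011  0.0012]
16.1 [ 0.5197 -0.3433  0.1507] 0.2467386992077815 [-0.0022 -0.0048 -0.0036  0.003  -0.0004 -0.0006  0.0014]
```

Request:
carry_out(
  motion=[
    [[-0.0004,0.0018,-0.0012],0],
    [[0.0002,-0.0006,-0.0046],0],
    [[0.0007,-0.0026,-0.0079],0],
    [[0.0011,-0.0043,-0.0102],0],
    [[0.0015,-0.006,-0.0127],0],
    [[0.002,-0.0078,-0.0151],0],
    [[0.0024,-0.0095,-0.0176],0],
    [[0.0024,-0.0095,-0.0176],0],
  ],
)

```text
time: 16.95
position: [0.5216, -0.3527, 0.1318]
tool_rot: [-3.117, -0.387, -0.0]
ft_force: [0.6, -0.3, -0.8]
grip_width: 0.157
```

Request:
carry_out(
  motion=[
    [[0.0003,-0.0011,-0.0016],0],
    [[0.0006,-0.0022,-0.0033],0],
    [[0.0008,-0.0033,-0.0049],0],
    [[0.0011,-0.0044,-0.0066],0],
    [[0.0014,-0.0056,-0.0082],0],
    [[0.0017,-0.0067,-0.0098],0],
    [[0.0017,-0.0067,-0.0098],0],
  ],
)

```text
time: 17.65
position: [0.5232, -0.3575, 0.1245]
tool_rot: [-3.115, -0.388, 0.001]
ft_force: [-4.7, 4.6, 11.7]
grip_width: 0.161
```

Request:
carry_out(
  motion=[
    [[0.0003,-0.0008,-0.0012],0],
    [[0.0005,-0.0017,-0.0025],0],
    [[0.0005,-0.0017,-0.0025],0],
  ],
)

```text
time: 17.95
position: [0.5238, -0.3574, 0.1242]
tool_rot: [-3.114, -0.389, 0.002]
ft_force: [-9.8, 11.3, 22.6]
grip_width: 0.16
```

Run:
```python
from h import *
np.set_printoptions(precision=4,suppress=True)
s=get_state();p=s['position'];n=np.array((-.1402,.5562,.8192));u=np.array((.2003,-.7943,.5736));ey=np.array((.9697,.2445,0))
d=p-(.5249,-.3599,.1223);f=s['ft_force'];print(s['time'],p,'n,u,ey',d@n,d@u,d@ey,'F',f@n,f@u,f@ey,s['torque'],s['grip_width']*87)
```

```text
17.95 [ 0.5238 -0.3574  0.1242] n,u,ey 0.0030896399503396064 -0.0011330472367018453 -0.0004694646243081193 F 26.243387560626374 2.008290964373899 -6.767491162984998 [ 2.5036  2.185  -0.058 ] 13.947999869931563
```

The key went in about 23 mm freely, then stopped with a mainly axial 26 N. That is about 3 mm above my estimated home, which is within measurement error. I'll release and press on the head with shut fingers to make sure it's home.

Request:
carry_out(
  motion=[
    [[-0.0003,0.0012,0.0018],0],
    [[-0.0004,0.0017,0.0025],0],
  ],
)

```text
time: 18.15
position: [0.5237, -0.3573, 0.1246]
tool_rot: [-3.116, -0.389, -0.0]
ft_force: [-2.2, 4.0, 7.1]
grip_width: 0.161
```

Request:
carry_out(
  motion=[
    [[0,0,0],0],
    [[0,0,0],0],
    [[0,0,0],0],
    [[0,0,0.02],0],
    [[0,0,0.05],0],
    [[0,0,0.06],0],
    [[0,0,0.06],0],
  ],
  grip=0.1,
)

```text
time: 18.85
position: [0.5243, -0.36, 0.1841]
tool_rot: [3.115, 0.386, 0.004]
ft_force: [0.2, -0.8, 0.1]
grip_width: 0.446
```

Run:
```python
from h import *
np.set_printoptions(precision=4,suppress=True)
s=get_state();print(s['time'],s['position'],s['ft_force'],s['grip_width']*87)
for nme in('scene','top'):
    tag=nme[0]+'7';p=grab(nme,tag)['pixels'];hsv=cv2.cvtColor(p,cv2.COLOR_BGR2HSV)
    m=cv2.inRange(hsv,(0,150,90),(6,255,255))|cv2.inRange(hsv,(174,150,90),(180,255,255))
    k,l,st,ct=cv2.connectedComponentsWithStats(m)
    for i in range(1,k):
        if st[i,4]>15: print(nme,st[i],ct[i])
    n=np.array((-.1402,.5562,.8192));u=np.array((.2003,-.7943,.5736));v=np.array((.9697,.2445,0));L=np.array((.5286,-.3748,.1194))
    for d in(0,.003,.006):
        c=np.array([proj(tag,L+n*(d+h)+u*a*.019+v*b*.007) for h in(0,.04) for a in(-1,1) for b in(-1,1)]).astype(np.float32)
        hull=cv2.convexHull(c);M=cv2.moments(hull);print(d,cv2.boundingRect(hull.astype(int)),M['m10']/M['m00'],M['m01']/M['m00'],cv2.contourArea(hull))
```

```text
18.85 [ 0.5243 -0.36    0.1841] [ 0.225  -0.7639  0.0713] 38.84145834677458
scene [335 123   9   8  62] [338.9839 126.3065]
scene [225 159  14  20 161] [232.528  168.5963]
scene [184 167  18  16 194] [192.3866 174.4072]
scene [148 247  12  19 138] [152.9203 256.8333]
scene [124 250  14   8  88] [130.6705 253.2955]
0 (145, 246, 18, 24) 154.10671005733 257.75078544846656 267.14245007024147
0.003 (145, 245, 18, 24) 154.30896775989214 256.520600393561 267.25056310766377
0.006 (146, 244, 18, 23) 154.5114656650909 255.28894155342365 267.35869403218385
top [144 132  10   9  71] [148.8169 135.7324]
top [369 189   7   5  27] [372.2593 191.5185]
top [231 214   8  17  86] [234.3837 222.2674]
top [369 218  10  10  70] [373.2    222.6571]
top [260 244  12  15  81] [265.321  250.9259]
0 (368, 186, 18, 9) 376.9685921895966 190.34075184996033 91.51844864315353
0.003 (367, 186, 19, 9) 376.62257512687563 190.36243457866237 91.88481828197837
0.006 (367, 186, 19, 9) 376.2752952257136 190.38419879898862 92.25345909432508
```

Request:
carry_out(
  motion=[
    [[0,0,0],0],
    [[0,0,0],0],
    [[-0.001,0.006,-0.005],0],
    [[-0.002,0.01,-0.012],0],
    [[-0.002,0.01,-0.016],0],
    [[-0.002,0.01,-0.016],0],
  ],
  grip=1,
)

```text
time: 19.55
position: [0.5208, -0.3487, 0.1653]
tool_rot: [-3.117, -0.388, 0.002]
ft_force: [-0.4, -0.1, -0.1]
grip_width: 0.032
```

Request:
carry_out(
  motion=[
    [[0.0003,-0.0011,-0.0016],0],
    [[0.0006,-0.0022,-0.0033],0],
    [[0.0008,-0.0033,-0.0049],0],
    [[0.0011,-0.0044,-0.0066],0],
    [[0.0011,-0.0044,-0.0066],0],
  ],
)

```text
time: 20.05
position: [0.524, -0.3533, 0.1633]
tool_rot: [3.116, 0.387, 0.005]
ft_force: [-3.9, 3.4, 13.1]
grip_width: 0.005
```

Request:
carry_out(
  motion=[
    [[0.0002,-0.0008,-0.0012],0],
    [[0.0004,-0.0017,-0.0025],0],
    [[0.0006,-0.0022,-0.0033],0],
    [[0.0006,-0.0022,-0.0033],0],
  ],
)

```text
time: 20.45
position: [0.5254, -0.3535, 0.1628]
tool_rot: [3.117, 0.39, 0.007]
ft_force: [-6.8, 9.0, 24.1]
grip_width: 0.002
```

Neither push moved it, so the key is seated. The console geometry also puts the mouth about 3 mm higher than my triangulation, which explains the offset. Next I'll lift, open, and straddle the head from above like a wrench.

Request:
carry_out(
  motion=[
    [[0,0,0.015],0],
    [[0,0,0.025],0],
    [[0,0,0.025],0],
    [[0,0,0.025],0],
    [[0,0,0.025],0],
  ],
  grip=0.25,
)

```text
time: 20.95
position: [0.5225, -0.3559, 0.1804]
tool_rot: [-3.117, -0.386, 0.002]
ft_force: [-0.0, 1.0, -0.8]
grip_width: 0.339
```

Request:
carry_out(
  motion=[
    [[0.001,0,-0.015],0],
    [[0.001,0,-0.03],0],
    [[0.001,0,-0.038],0],
    [[0.001,0,-0.04],0],
    [[0.001,0,-0.04],0],
  ],
  grip=0.25,
  squeeze=10,
)

```text
time: 21.45
position: [0.5238, -0.3556, 0.1407]
tool_rot: [-3.117, -0.387, 0.001]
ft_force: [-0.3, -0.2, 0.0]
grip_width: 0.372
```

Request:
carry_out(
  motion=[
    [[0,0,0],0],
    [[0,0,0],0],
    [[0,0,0],0],
    [[0,0,0],0],
  ],
  grip=1,
  squeeze=10,
)

```text
time: 21.85
position: [0.5243, -0.3559, 0.1421]
tool_rot: [3.117, 0.387, 0.001]
ft_force: [-0.7, -0.2, 0.9]
grip_width: 0.16
```

Gripped again at 14 mm with no side force. Now I'll turn in stages.

Request:
carry_out(
  motion=[
    [[0,0,0],-0.08],
    [[0,0,0],-0.16],
    [[0,0,0],-0.24],
    [[0,0,0],-0.32],
    [[0,0,0],-0.4],
    [[0,0,0],-0.48],
    [[0,0,0],-0.48],
  ],
)

```text
time: 22.55
position: [0.5266, -0.3553, 0.1433]
tool_rot: [3.12, -0.363, 0.008]
ft_force: [3.5, 1.9, 4.0]
grip_width: 0.187
```

Run:
```python
from h import *
np.set_printoptions(precision=3,suppress=True)
s=get_state();R=cv2.Rodrigues(s['tool_rot'])[0];print(s['time'],s['position'],np.arctan2(R[1,0],R[0,0]),s['ft_force'],s['torque'],s['grip_width']*87)
```

```text
22.55 [ 0.527 -0.355  0.143] -0.23156015207831612 [3.516 1.924 3.991] [ 0.244 -1.076  0.136] 16.29177001703127
```

Request:
carry_out(
  motion=[
    [[0,0,0],-0.08],
    [[0,0,0],-0.16],
    [[0,0,0],-0.24],
    [[0,0,0],-0.32],
    [[0,0,0],-0.4],
    [[0,0,0],-0.48],
    [[0,0,0],-0.48],
  ],
)

```text
time: 23.25
position: [0.5269, -0.3554, 0.1441]
tool_rot: [-2.945, 1.093, -0.009]
ft_force: [3.4, 1.6, 6.8]
grip_width: 0.218
```

Run:
```python
from h import *
np.set_printoptions(precision=3,suppress=True)
s=get_state();R=cv2.Rodrigues(s['tool_rot'])[0];print(s['time'],s['position'],np.arctan2(R[1,0],R[0,0]),s['ft_force'],s['torque'],s['grip_width']*87)
```

```text
23.25 [ 0.527 -0.355  0.144] -0.710875311458482 [3.351 1.641 6.802] [ 0.189 -0.94   0.179] 18.989604333926035
```

Request:
carry_out(
  motion=[
    [[0,0,0],-0.06],
    [[0,0,0],-0.12],
    [[0,0,0],-0.18],
    [[0,0,0],-0.24],
    [[0,0,0],-0.3],
    [[0,0,0],-0.3],
  ],
)

```text
time: 23.85
position: [0.5269, -0.3558, 0.1441]
tool_rot: [-2.748, 1.521, -0.01]
ft_force: [3.0, 0.6, 7.3]
grip_width: 0.231
```

Run:
```python
from h import *
np.set_printoptions(precision=3,suppress=True)
s=get_state();R=cv2.Rodrigues(s['tool_rot'])[0];print(s['time'],s['position'],np.arctan2(R[1,0],R[0,0]),s['ft_force'],s['torque'],s['grip_width']*87)
```

```text
23.85 [ 0.527 -0.356  0.144] -1.010755622345254 [2.974 0.636 7.268] [ 0.099 -0.874  0.156] 20.08242033719721
```

Request:
carry_out(
  motion=[
    [[0,0,0],0],
    [[0,0,0],0],
    [[0,0,0],-0.06],
    [[0,0,0],-0.12],
    [[0,0,0],-0.18],
    [[0,0,0],-0.24],
    [[0,0,0],-0.24],
  ],
  squeeze=16,
)

```text
time: 24.55
position: [0.5273, -0.3556, 0.1443]
tool_rot: [-2.547, 1.836, -0.011]
ft_force: [3.0, 0.5, 6.8]
grip_width: 0.241
```

Run:
```python
from h import *
np.set_printoptions(precision=3,suppress=True)
s=get_state();R=cv2.Rodrigues(s['tool_rot'])[0];print(s['time'],s['position'],np.arctan2(R[1,0],R[0,0]),s['ft_force'],s['torque'],s['grip_width']*87,s['joint_positions'])
```

```text
24.55 [ 0.527 -0.356  0.144] -1.249422713865197 [3.018 0.508 6.767] [ 0.111 -0.992  0.503] 20.94879980950421 [ 0.746  0.344 -0.24   1.588  0.084  1.213 -0.759]
```

The torque jumped to 0.5 N m, so the key is at the stop. I'll let go, lift away and take a look.

Request:
carry_out(
  motion=[
    [[0,0,0],0],
    [[0,0,0],0],
    [[0,0,0],0],
    [[0,0,0],0],
    [[0,0,0.02],0],
    [[0,0,0.05],0],
    [[0,0,0.09],0],
    [[-0.03,-0.01,0.11],0],
    [[-0.06,-0.02,0.11],0],
    [[-0.08,-0.027,0.11],0],
    [[-0.08,-0.027,0.11],0],
    [[-0.08,-0.027,0.11],0],
  ],
  grip=-0.1,
)

```text
time: 25.75
position: [0.4437, -0.3828, 0.2512]
tool_rot: [-2.544, 1.843, 0.001]
ft_force: [-0.3, 0.8, -0.8]
grip_width: 0.552
```

Run:
```python
from h import *
np.set_printoptions(precision=4,suppress=True)
s=get_state();print(s['time'],s['position'],s['ft_force'],s['grip_width'])
p=grab('wrist','w8')['pixels'];q=grab('scene','s8')['pixels'];t=grab('top','t8')['pixels']
L=np.array((.5282,-.3731,.1219));n=np.array((-.1402,.5562,.8192));u=np.array((.2003,-.7943,.5736));v=np.array((.9697,.2445,0))
c=proj('w8',L+.02*n,True);print(c)
x0,y0=max(int(c[0])-50,0),max(int(c[1])-50,0);S=4.5
A=cv2.resize(p[y0:y0+100,x0:x0+100],(450,450),interpolation=cv2.INTER_CUBIC)
def mark(im,f):
    for ph,col in((1.05,(0,255,0)),(1.22,(255,0,255)),(.8,(255,255,0))):
        w=u*np.cos(ph)-v*np.sin(ph); k=np.cross(n,w)
        for a in(-1,1):
            for b in (-1,1): cv2.circle(im,f(L+.04*n+w*.019*a+k*b*.007),2,col,-1)
mark(A,lambda P:tuple(((proj('w8',P,True)-(x0,y0)+.5)*4.5).astype(int).tolist()))
B=cv2.resize(q[225:325,70:200],(346,266),interpolation=cv2.INTER_CUBIC)
C=cv2.resize(q[130:260,180:340],(346,281),interpolation=cv2.INTER_CUBIC)
o=np.zeros((550,800,3),np.uint8);o[:450,:450]=A;o[:266,454:]=B;o[269:550,454:]=C;cv2.imwrite('pics/m.png',o)
```

```text
25.75 [ 0.4437 -0.3828  0.2512] [-0.2565  0.7793 -0.8015] 0.5516835006181905
[259.0123 100.8421]
```

View pics/m.png

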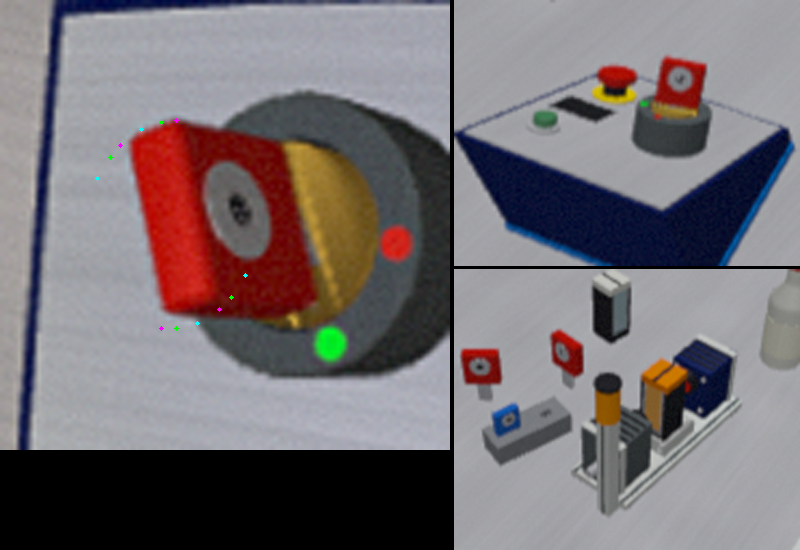

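The last view shows the key seated and turned past the green dot's side, and the cell upright in the nest with clear windows toward the heads. The blue key and white cell look untouched. I'll check the rotor angle and seating numerically by rectifying the lock face.

Run:
```python
from h import *
np.set_printoptions(precision=2,suppress=True)
L=np.array((.5282,-.3731,.1219));n=np.array((-.1402,.5562,.8192));u=np.array((.2003,-.7943,.5736));v=np.array((.9697,.2445,0))
def rect(tag,h,N=81,s=.9e-3):
    p=load(tag)['p'];mx=np.zeros((N,N),np.float32);my=mx.copy()
    for i in range(N):
        for j in range(N):
            mx[i,j],my[i,j]=proj(tag,L+n*h+v*(j-N//2)*s-u*(i-N//2)*s,True)   # up=+u, right=+v
    return cv2.remap(p,mx,my,cv2.INTER_CUBIC)
for tag in('w6','w8'):
    r=rect(tag,0);hsv=cv2.cvtColor(r,cv2.COLOR_BGR2HSV);H,S,V=cv2.split(hsv)
    g=(H>50)&(H<75)&(S>150)&(V>100);red=((H<7)|(H>173))&(S>140)&(V>80);br=(H>10)&(H<32)&(S>90)&(V>60);lo=(S<60)&(V<110)
    for nm,m in(('green',g),('red',red)):
        k,l,st,ct=cv2.connectedComponentsWithStats(m.astype(np.uint8))
        for i in range(1,k):
            if st[i,4]>10:print(tag,nm,st[i,4],(ct[i][0]-40)*.9,-(ct[i][1]-40)*.9)
    a=np.full(H.shape,' ');a[lo]='.';a[br&(V<140)]='b';a[br&(V>=140)]='B';a[g]='G';a[red]='R'
    print('\n'.join(''.join(x) for x in a[8:78:2 if tag=='w6' else 1,6:76]))
```

```text
w6 green 56 -21.857142857142858 14.85
w6 red 51 0.3882352941176457 28.323529411764707
     ......................... RRRRRRRR.........................      
     ..........................RRRRRRRR..........................     
    .......................... . RRRR ...........................     
    ........................  bbbbbbbbbbbb .......................    
   .....................bbbbbbbbbbbbbbbbbbbbbb ...................    
   ..................bbbbbbbBBbbbbbbbbbbbBbbbbbbbb.................   
   .... GGGGG......bbbbbbbbbBBbbb    bbbbBbbbbbbbbbb...............   
   ...GGGGGGGG ..bbbbbbbbbbbBBbbb    bbbbBbbbbbbbbbbbb..............  
  ....GGGGGGGG  bbbbbbbbbbbbBbbbb    bbbbBBbbbbbbbbbbbb.............  
  .... GGGGGGG.bbbbbbbbbbbbBBbbbbbbbbbbbbBBbbbbbbbbbbbbb............  
  ......    ..bbbbbbbbbbbbbBBbbbbbbBBBbbbBBbbbbbbbbbbbbb ............ 
 ............ bbbbbbbbbbbbbBBbbbbbBBBBBbbBBBbbbbbbbbbbbbb............ 
 ............ bbbbbbbbbbbbbBBbbbbbBBBBBbbBBBbbbbbbbbbbbbb.............
 ............bbbbbbbbbbbbbBBBbbbbbBBBBBbbBBBBbbbbbbbbbbbb ............
 ............bbbbbbb
[... 5854 characters left out ...]
             RRRRRRRRRRRRRRRRRRRRRRRRRRRRRRRRRRRRRRRRRRRRRRRR        
              RRRRRRRRRRRRRRRRRRRRRRRRRRRRRRRRRRRRRRRRRRRRRRRR        
              RRRRRRRRRRRRRRRRRRRRRRRRRRRRRRRRRRRRRRRRRRRRRRRR        
              RRRRRRRRRRRRRRRRRRRRRRRRRRRRRRRRRRRRRRRRRRRRRRRR        
               RRRRRRRRRRRRRRRRRRRRRRRRRRRRRRRRRRRRRRRRRRRRRRRR       
                 RRRRRRRRRRRRRRRRRRRRRRRRRRRRRRRRRRRRRRRRRRRRRR       
                   RRRRRRRRRRRRRRRRRRRRRRRRRRRRRRRRRRRRRRRRRRRR       
                      RRRRRRRRRRRRRRRRRRRRRRRRRRRRRRRRRRRRRRRR        
                         RRRRRRRRRRRRRRRRRRRRRRRRRRRRRRRRRRRRR        
                            RRRRRRRRRRRRRRRRRRRRRRRRRRRRRRRRRR
```

Run:
```python
from h import *
from scipy.optimize import least_squares
np.set_printoptions(precision=2,suppress=True)
n=np.array((-.1402,.5562,.8192));u=np.array((.2003,-.7943,.5736));v=np.array((.9697,.2445,0))
L=np.array((.5282,-.3731,.1219))
W=lambda a,b:(209+a/4.5-.5,y0+b/4.5-.5)
c=proj('w8',L+.02*n,True);y0=int(c[1])-50
obs=[W(132,140),W(182,122),W(212,300),W(165,310),W(285,140),W(318,302)]
# rotor/dots in same image (red, green dots at collar level -2mm, angles 0 and 1.05), composite px
dots=[W(397,244),W(330,344)]
def model(q):
    g,ph,a,b,da,db,dh,r=q
    C=L+u*da/1e3+v*db/1e3+n*dh/1e3
    w=u*np.cos(ph)-v*np.sin(ph);k=np.cross(n,w)   # w: long axis, k: thin
    K=C+u*a/1e3+v*b/1e3
    P=[K+n*(.04+g/1e3)+w*.019*i+k*.007*j for i,j in((-1,-1),(-1,1),(1,1),(1,-1))]
    return C,K,w,k,P
for sg in(1,-1):
  for dh in(-3,0,3):
    def res(q):
        g,ph,da,db,a,b=q
        C=L+(u*da+v*db+n*dh)/1e3;w=u*np.cos(ph)-v*np.sin(ph);k=np.cross(n,w)*sg;K=C+(u*a+v*b)/1e3
        P=[K+n*(.04+g/1e3)+w*.019*i+k*.007*j for i,j in((-1,-1),(-1,1),(1,1),(1,-1))]+[K+n*g/1e3+w*.019*i+k*.007 for i in(-1,1)]
        D=[C-n*.002+.0257*u,C-n*.002+.0257*(u*np.cos(1.05)-v*np.sin(1.05))]
        e=[proj('w8',x,True)-o for x,o in zip(P+D,obs+dots)]
        return np.r_[np.ravel(e),a*.5,b*.5]
    s=least_squares(res,[3,1.2,0,0,0,0]);print(sg,dh,'gap,phi,da,db,a,b',s.x,'cost',s.cost,s.fun[:12].round(1))
```

```text
1 -3 gap,phi,da,db,a,b [-4.08  1.26 -0.92  0.51 -3.85  1.43] cost 7.733611010304091 [-1.1 -0.7  0.1 -1.4  1.3  0.1 -1.   1.6  0.8  0.   0.7  0.7]
1 0 gap,phi,da,db,a,b [-5.77  1.26  0.6   0.53 -4.44  1.36] cost 9.274426817578489 [-1.2 -0.8  0.1 -1.5  1.3  0.2 -1.   1.7  0.9 -0.1  0.8  0.8]
1 3 gap,phi,da,db,a,b [-7.48  1.26  2.12  0.54 -5.05  1.29] cost 11.103025592470038 [-1.3 -0.9  0.  -1.7  1.3  0.3 -1.   1.8  1.  -0.2  1.   0.9]
-1 -3 gap,phi,da,db,a,b [-9.25  1.3  -0.89  0.64 -3.65  2.51] cost 398.2778746278432 [15.6 -5.9 -7.9  2.2 -8.4  2.4 14.7 -2.8 -7.2  2.9 -8.8  2.6]
-1 0 gap,phi,da,db,a,b [-10.81   1.3    0.64   0.65  -4.17   2.44] cost 399.71582223651444 [15.6 -6.1 -7.9  2.1 -8.4  2.5 14.8 -2.7 -7.1  2.8 -8.7  2.7]
-1 3 gap,phi,da,db,a,b [-12.39   1.3    2.17   0.66  -4.69   2.36] cost 401.41096622430535 [15.6 -6.2 -8.   2.  -8.5  2.7 14.8 -2.6 -7.1  2.8 -8.6  2.8]
```

The fits are consistent with the rotor being at its stop (key at about 1.2 rad), but they leave 1–3 mm of doubt about the seating. I'll press the head once more close to the axis.

Request:
carry_out(
  motion=[
    [[0.03,0.015,0],0],
    [[0.06,0.03,0],0],
    [[0.082,0.04,-0.02],0],
    [[0.082,0.04,-0.05],0],
    [[0.082,0.04,-0.072],0],
    [[0.082,0.04,-0.08],0],
    [[0.082,0.04,-0.08],0],
    [[0.082,0.04,-0.08],0],
  ],
  grip=1,
)

```text
time: 26.7
position: [0.5269, -0.3429, 0.1727]
tool_rot: [-2.545, 1.841, -0.002]
ft_force: [0.5, 0.9, -0.6]
grip_width: 0.013
```

Request:
carry_out(
  motion=[
    [[0.0006,-0.0022,-0.0033],0],
    [[0.0011,-0.0045,-0.0066],0],
    [[0.0014,-0.0056,-0.0082],0],
    [[0.0017,-0.0067,-0.0098],0],
    [[0.002,-0.0078,-0.0115],0],
    [[0.002,-0.0078,-0.0115],0],
  ],
)

```text
time: 27.3
position: [0.528, -0.3506, 0.16]
tool_rot: [2.545, -1.842, -0.0]
ft_force: [1.2, 0.0, 1.4]
grip_width: 0.002
```

Barely touching at z = 0.160. I'll press a little further.

Request:
carry_out(
  motion=[
    [[0.0002,-0.0008,-0.0012],0],
    [[0.0004,-0.0017,-0.0025],0],
    [[0.0006,-0.0022,-0.0033],0],
    [[0.0007,-0.0028,-0.0041],0],
    [[0.0007,-0.0028,-0.0041],0],
  ],
)

```text
time: 27.8
position: [0.5293, -0.3521, 0.159]
tool_rot: [-2.545, 1.84, -0.001]
ft_force: [-4.7, 5.2, 14.5]
grip_width: 0.005
```

Request:
carry_out(
  motion=[
    [[0.0003,-0.0011,-0.0016],0],
    [[0.0005,-0.0019,-0.0029],0],
    [[0.0006,-0.0022,-0.0033],0],
    [[0.0006,-0.0022,-0.0033],0],
  ],
)

```text
time: 28.2
position: [0.53, -0.3524, 0.1585]
tool_rot: [-2.545, 1.838, 0.001]
ft_force: [-9.5, 10.5, 26.8]
grip_width: 0.003
```

Request:
carry_out(
  motion=[
    [[-0.0004,0.002,0.01],0],
    [[-0.0004,0.002,0.04],0],
    [[-0.02,0,0.08],0],
    [[-0.05,-0.01,0.1],0],
    [[-0.083,-0.033,0.1],0],
    [[-0.083,-0.033,0.1],0],
    [[-0.083,-0.033,0.1],0],
    [[-0.083,-0.033,0.1],0],
  ],
)

```text
time: 29.0
position: [0.4471, -0.3878, 0.2522]
tool_rot: [-2.545, 1.84, 0.001]
ft_force: [-0.4, -0.1, -1.3]
grip_width: 0.004
```

Run:
```python
from h import *
np.set_printoptions(precision=2,suppress=True)
s=get_state();print(s['time'],s['position'])
L=np.array((.5282,-.3731,.1219));n=np.array((-.1402,.5562,.8192));u=np.array((.2003,-.7943,.5736));v=np.array((.9697,.2445,0))
tag='w9';p=grab('wrist',tag)['pixels'];grab('scene','s9');N=81;sc=.7e-3
mx=np.zeros((N,N),np.float32);my=mx.copy()
for i in range(N):
    for j in range(N): mx[i,j],my[i,j]=proj(tag,L+v*(j-40)*sc-u*(i-40)*sc,True)
r=cv2.remap(p,mx,my,cv2.INTER_CUBIC);H,S,V=cv2.split(cv2.cvtColor(r,cv2.COLOR_BGR2HSV))
red=((H<7)|(H>173))&(S>140)&(V>80);br=(H>10)&(H<32)&(S>90)&(V>60);lo=(S<60)&(V<110);w=(S<60)&(V>=110)
a=np.full(H.shape,' ');a[lo]='.';a[w]='w';a[br&(V<140)]='b';a[br&(V>=140)]='B';a[red]='R'
print('\n'.join(''.join(x) for x in a[4:56]))
# scene: blade sliver + rotor, HSV around key base
q=load('s9')['p'];H,S,V=cv2.split(cv2.cvtColor(q,cv2.COLOR_BGR2HSV))
red=((H<7)|(H>173))&(S>140)&(V>60);br=(H>10)&(H<32)&(S>80)&(V>50);a=np.full(H.shape,'.');a[(S<60)&(V>110)]='w';a[br]='b';a[red]='R'
print('\n'.join(f'{i+240} '+''.join(x) for i,x in enumerate(a[240:280,132:176])))
for d in(0,.003,.006):
    ph=1.2;w_=u*np.cos(ph)-v*np.sin(ph);k=np.cross(n,w_);L0=L-.003*n
    print(d,[proj('s9',L0+n*d+w_*.019*i+k*.007*j).round(1).tolist() for i in(-1,1) for j in(-1,1)],[proj('s9',L0+n*(d+.04)+w_*.019*i+k*.007*j).round(1).tolist() for i in(-1,1) for j in(-1,1)])
```

```text
29.0 [ 0.45 -0.39  0.25]
ww................................. . RRRRRR ...................................w
w.....................................  RRR ...... .............................w
w................................. ...bbbbbbb  .................................w
w... .......................... bbbbbbbbbbbbbbbbbbb .. ..........................
w............................ bbbbbbbbbbbbbbbbbbbbbbb............................
w.......................... bbbbbbbbbbbbbbbbbbbbbbbbbbbb.........................
w.........................bbbbbbbbbbbbbbbbbbbbbbbbbbbbbbb .......................
........................bbbbbbbbbbbbbbbbbbbbbbbbbbbbbbbbbbb......................
.......................bbbbbbbbbbbbbbbbbbbbbbbbbbbbbbbbbbbbbb....................
.......     ..........bbbbbbbbbbbbbbbbbbbbbbbbbbbbbbbbbbbbbbbb...................
......       ........bbbbbbbbbbbbbbbbbbbbbbbbbbbbbbbbbbbbbbbbb ..................
.....         ......bbbbbbbbbbbbbbbbbbbbbbbbbbbbbbbbbbbbbbbbbbb .................
....           ....bbbbbbbbbbbbbbbbbbbbbbbbbbbbbbbbbbbbbbbbbbbbbb................
....     
[... 4852 characters left out ...]
ww
274 wwwww.............................wwwwwwwwww
275 wwwww............................wwwwwwwwwww
276 wwwww............................wwwwwwwwwww
277 wwwww............................wwwwwwwwwww
278 wwwww............................wwwwwwwwwww
279 wwwwww...........................wwwwwwwwwww
0 [[161.8, 265.9], [160.8, 268.3], [145.3, 263.3], [144.0, 265.6]] [[164.5, 249.7], [163.5, 251.8], [147.9, 247.0], [146.6, 249.1]]
0.003 [[162.0, 264.7], [161.0, 267.1], [145.5, 262.1], [144.1, 264.4]] [[164.7, 248.5], [163.7, 250.6], [148.1, 245.8], [146.8, 247.8]]
0.006 [[162.2, 263.5], [161.2, 265.8], [145.7, 260.9], [144.3, 263.2]] [[164.9, 247.3], [164.0, 249.3], [148.3, 244.5], [147.0, 246.6]]
```

Run:
```python
from h import *
np.set_printoptions(precision=1,suppress=True)
q=load('s0')['p'];H,S,V=cv2.split(cv2.cvtColor(q,cv2.COLOR_BGR2HSV))
red=((H<7)|(H>173))&(S>140)&(V>60);a=np.full(H.shape,'.');a[(S<60)&(V>125)]='w';a[(H>100)&(H<125)&(S>120)]='b';a[red]='R'
print('\n'.join(f'{i+178} '+''.join(x) for i,x in enumerate(a[178:215,190:240])))
for nm,c,yaw in(('red',(.4620,-.0358),-1.92),('blue',(.4405,-.094),-1.92)):
    w=np.array((np.cos(yaw),np.sin(yaw),0));k=np.array((-w[1],w[0],0))
    for z in(.036,.076): print(nm,z,[proj('s0',np.array((*c,z))+w*.019*i+k*.007*j) for i in(-1,1) for j in(-1,1)])
```

```text
178 ......RRRRR.wwwwwwwwwwwwwwwwwwwwwwwwwwww....RRRR.w
179 RRRRRRRRRRRRwwwwwwwwwwwwwwwwwwwwwwwwwwww........ww
180 RRRRRRRRRRRRwwwwwwwwwwwwwwwwwwwwwwwwwwww......wwww
181 RRRRRRRRRRR.wwwwwwwwwwwwwwwwwwwwwwwwwwww.....wwwww
182 RRRRRRRRRRR.wwwwwwwwwwwwwwwwwwwwwwwwwwwww....wwwww
183 ........wwwwwwwwwwwwwwwwwwwwwwwwwwwwwwwwww...wwwww
184 w......wwwwwwwwwwwwwwwwwwwwwwwwwww.R.wwwwww..wwwww
185 w......wwwwwwwwwwwwwwwwwwwwwwwww.RRRRwwwwwwwwwwwww
186 w......wwwwwwwwwwwwwwwwwwwwwww.RRRRRR.wwwwwwwwwwww
187 w.......wwwwwwwwwwwwwwwwwww..RRRRRRRR.wwwwwwwwwwww
188 ww......wwwwwwwwwwwwwwwwww.RRRRRRR.RR.wwwwwwwwwwww
189 ww......wwwwwwwwwwwwwwwwwwRRRRRR....R.wwwwwwwwwwww
190 wwww...wwwwwwwwwwwwwwwwwwwRRRRR.....R.wwwwwwwwwwww
191 wwwwwwwwwwwwwwwwwwwwwwwwww.RRR......RRwwwwwwwwwwww
192 wwwwwwwwwwwwwwww.b.wwwwwww.RRR......RR.wwwwwwwwwww
193 wwwwwwwwwwwwww.bbbb.wwwwww.RRR.....RRR..wwwwwwwwww
194 wwwwwwwwwwww.bbbbbbbwwwwww.RRRR...RRR....wwwwwwwww
195 wwwwwwwwww.bbbbbbbbbwww....RRRRRRRRR......wwwwwwww
196 wwwwwwww.bbbbbbb.bbb.......RRRRRRR.........wwwwwww
197 wwwwwww.bbbbbb....bb.......RRRRR............wwwwww

[... 648 characters left out ...]
wwwwwwwwww.
210 wwww..............................wwwwwwwwwwwwwww.
211 wwww............................wwwwwwwwwwwwwwwww.
212 wwww..........................wwwwwwwwwwwwwwwwwww.
213 wwwww.......................wwwwwwwwwwwwwwwwwwwww.
214 wwwwww....................wwwwwwwwwwwwwwwwwwwwwww.
red 0.036 [array([226.5, 192.7]), array([229. , 195.2]), array([216.2, 197.6]), array([218.6, 200.2])]
red 0.076 [array([225.9, 183.2]), array([228.4, 185.7]), array([215.3, 188. ]), array([217.7, 190.6])]
blue 0.036 [array([209.4, 200.7]), array([211.8, 203.4]), array([198.5, 205.9]), array([200.8, 208.6])]
blue 0.076 [array([208.3, 191.2]), array([210.7, 193.8]), array([197.1, 196.3]), array([199.5, 199. ])]
```

Run:
```python
from h import *
np.set_printoptions(precision=1,suppress=True)
for tag,(x,y,W,Hh) in(('w4',(238,150,30,60)),('w1',(190,172,25,45))):
    q=load(tag)['p'];q=cv2.resize(q[y:y+Hh,x:x+W],None,fx=2,fy=2,interpolation=cv2.INTER_CUBIC) if tag=='w1' else q[y:y+Hh,x:x+W]
    H,S,V=cv2.split(cv2.cvtColor(q,cv2.COLOR_BGR2HSV));red=((H<9)|(H>171))&(S>140)&(V>60)
    print(tag,'bbox red',cv2.boundingRect(red.astype(np.uint8)))
    a=np.full(H.shape,'.');a[(S<60)&(V>125)]='w';a[red&(V<170)]='r';a[red&(V>=170)]='R';print('\n'.join(''.join(z) for z in a))
    w=np.array((np.cos(-1.92),np.sin(-1.92),0));k=np.array((-w[1],w[0],0))
    for z in(.036,.044,.076): print(z,[((proj(tag,np.array((.462,-.0358,z))+w*.019*i+k*.007*j,True)-(x,y))*(2 if tag=='w1' else 1)) for i in(-1,1) for j in(-1,1)])
```

```text
w4 bbox red (9, 12, 14, 41)
..............................
..............................
..............................
..............................
..............................
..............................
..............................
..............................
..............................
..............................
..............................
..............................
...........rrrrrrrrr..........
..........rrrrrrrrrrr.........
..........rrrrrrrrrrrr........
..........rrrrrrrrrrrr........
..........rrrrrrrrrrrr........
..........rrrrrrrrrrrr........
..........rrrrrrrrrrrr........
..........rRRRRRRRRRrr........
.........rrRRRRrRrrRrrr.......
.........rrRrRRRRRRrrrr.......
.........rrRRRrRrRRRrrr.......
.........rrRRRRrRrrrrr........
.........rrRRRrrRRRRrr........
.........rrrRRRrRRrRrr........
.........rrRrRRRrRrrrr........
..........rRRRrrRRRrrr........
..........rRRRRRRrrrrr........
.........rrrrRRrrrRrrr........
..........rRRRRRRrRRrr........
........w.rRRrRRrrrRrr........
........w.RrRRRRRrrrrr........
........w.rRrrrRrRrrrr........
........w.rrRrRrRR
[... 5249 characters left out ...]
..............wwwww
.............................................wwwww
.............................................wwwww
.............................................wwwww
............................................wwwwww
............................................wwwwww
............................................wwwwww
............................................wwwwww
............................................wwwwww
0.036 [array([15.4,  6.9]), array([32.7, 10.4]), array([ 8.1, 52.4]), array([25.1, 55.8])]
0.044 [array([13.5,  9.2]), array([31.2, 12.8]), array([ 6.2, 55.4]), array([23.5, 58.9])]
0.076 [array([ 5.5, 19.4]), array([24.4, 23.2]), array([-2. , 68.5]), array([16.4, 72.3])]
```

The lock's flare and a sliver of blade still show beside the head. That suggests the key is wedged some 3–6 mm short, so I'll press while rocking the head to free it.

Request:
carry_out(
  motion=[
    [[0.03,0.015,0],0],
    [[0.06,0.03,0],0],
    [[0.081,0.039,-0.03],0],
    [[0.081,0.039,-0.06],0],
    [[0.081,0.037,-0.08],0],
    [[0.081,0.036,-0.09],0],
    [[0.081,0.035,-0.094],0],
    [[0.081,0.035,-0.095],0],
  ],
)

```text
time: 29.9
position: [0.5286, -0.3526, 0.1597]
tool_rot: [-2.545, 1.84, -0.002]
ft_force: [-1.6, 3.4, 7.5]
grip_width: 0.007
```

Request:
carry_out(
  motion=[
    [[0.001,-0.004,-0.002],0],
    [[-0.001,0.004,-0.002],0],
    [[0.001,-0.004,-0.003],0],
    [[-0.001,0.004,-0.003],0],
    [[0.004,0.001,-0.003],0],
    [[-0.004,-0.001,-0.003],0],
    [[0.004,0.001,-0.004],0],
    [[-0.004,-0.001,-0.004],0],
    [[0.001,-0.003,-0.004],0],
    [[0.001,-0.003,-0.004],0],
  ],
)

```text
time: 30.9
position: [0.5316, -0.3546, 0.1578]
tool_rot: [-2.544, 1.837, -0.005]
ft_force: [-1.2, 7.2, 14.8]
grip_width: 0.003
```

Request:
carry_out(
  motion=[
    [[-0.003,0,0.02],0],
    [[-0.005,-0.001,0.03],0],
    [[-0.005,-0.001,0.03],0],
    [[-0.005,-0.001,0.03],0],
    [[-0.005,-0.001,0.02],0],
    [[-0.005,-0.001,0],0],
    [[-0.005,-0.001,-0.012],0],
    [[-0.005,-0.001,-0.016],0],
    [[-0.005,-0.001,-0.016],0],
  ],
  grip=0.05,
)

```text
time: 31.8
position: [0.5229, -0.3573, 0.1365]
tool_rot: [2.545, -1.842, -0.003]
ft_force: [-0.2, -0.4, 0.8]
grip_width: 0.474
```

Request:
carry_out(
  motion=[
    [[0,0,0],0],
    [[0,0,0],0],
    [[0,0,0],0],
    [[0,0,0],0],
  ],
  grip=1,
  squeeze=15,
)

```text
time: 32.2
position: [0.5258, -0.3577, 0.1402]
tool_rot: [-2.545, 1.84, -0.009]
ft_force: [2.2, 0.7, 6.0]
grip_width: 0.292
```

Request:
carry_out(
  motion=[
    [[0.001,-0.004,-0.001],0],
    [[-0.001,0.004,-0.001],0],
    [[0.0015,-0.005,-0.003],0],
    [[-0.0007,0.002,-0.003],0],
    [[0.0017,-0.006,-0.005],0],
    [[-0.0003,0.001,-0.005],0],
    [[0.0018,-0.0065,-0.006],0],
    [[0,0,-0.006],0],
    [[0.001,-0.004,-0.006],0],
    [[0.001,-0.004,-0.006],0],
  ],
)

```text
time: 33.2
position: [0.527, -0.3591, 0.1369]
tool_rot: [-2.545, 1.836, -0.005]
ft_force: [-4.4, 8.3, 19.7]
grip_width: 0.299
```

Request:
carry_out(
  motion=[
    [[0,0,0],0],
    [[0,0,0],0],
    [[0,0,0],0],
    [[0,0,0.04],0],
    [[0,0,0.09],0],
    [[-0.04,-0.01,0.115],0],
    [[-0.08,-0.025,0.115],0],
    [[-0.08,-0.025,0.115],0],
    [[-0.08,-0.025,0.115],0],
  ],
  grip=0,
)

```text
time: 34.1
position: [0.4428, -0.3877, 0.2464]
tool_rot: [2.541, -1.846, -0.001]
ft_force: [0.3, -0.0, -0.2]
grip_width: 0.497
```

```bash
cat > m.py <<'E'
from h import *
L=np.array((.5282,-.3731,.1219));n=np.array((-.1402,.5562,.8192));u=np.array((.2003,-.7943,.5736));v=np.array((.9697,.2445,0))
def rect(tag,h=0,N=81,sc=.7e-3):
    p=load(tag)['p'];mx=np.zeros((N,N),np.float32);my=mx.copy()
    for i in range(N):
        for j in range(N): mx[i,j],my[i,j]=proj(tag,L+n*h+v*(j-40)*sc-u*(i-40)*sc,True)
    return cv2.remap(p,mx,my,cv2.INTER_CUBIC)
def show(tag,a0,a1):
    r=rect(tag);H,S,V=cv2.split(cv2.cvtColor(r,cv2.COLOR_BGR2HSV))
    red=((H<7)|(H>173))&(S>140)&(V>80);br=(H>10)&(H<32)&(S>90)&(V>60);a=np.full(H.shape,' ');a[(S<60)&(V<110)]='.';a[(S<60)&(V>=110)]='w';a[br&(V<140)]='b';a[br&(V>=140)]='B';a[red]='R'
    print(tag);print('\n'.join(''.join(x) for x in a[a0:a1]))
E
python3 - <<'E'
from m import *
s=get_state();print(s['time'],s['position'],s['grip_width'])
grab('wrist','w10');show('w10',14,44)
E
```

```text
34.1 [ 0.44284587 -0.38774244  0.24639213] 0.49733371082152833
w10
......       ........bbbbbbbbbbbbbbbbbbbbbbbbbbbbbbbbbbbbbbbbb ..................
.....         ......bbbbbbbbbbbbbbbbbbbbbbbbbbbbbbbbbbbbbbbbbbb .................
....           ....bbbbbbbbbbbbbbbbbbbbbbbbbbbbbbbbbbbbbbbbbbbbb ................
....           ...bbbbbbbbbbbbbbbbbbbbbbbbbbbbbbbbbbbbbbbbbbbbbbb................
...            ..bbbbbBBBbbbbbbbbbbbbbbbbbbbbbbbbbbbbbbbbbbbbbbbbb...............
...            . bbbbbbBBbbBbbbbbbbbbbbbbbbbbbbbBBBBBBbbbbbbbbbbbb ..............
...            .bbbbbbbbbbBBBBbbbbbbbbbbbbbbbbbbbBBBBBbbbbbbbbbbbbb..............
...             bbbbbbbbbbbBBBBBBBbbbbbbbbbbbbbbBBBBBBBBBBbbbbbbbbb .............
....           bbbbbbbbbbbbbBBBBBBBbbbbbbbbbbbbbbBBBBBBBBBBBbbbbbbbb.............
.....         bbbbbbbbbbbbbbbbbBBBBBBBBBbbbbbBBBbBBBBBBBBBBBBBbbbbbb.............
......      ..bbbbbbbbbbbbbbbbbbBBBBBBBBbbbbbbBBBBBBBBBBBBBBBBBbbbbb ............
........   .. bbbbbbb     bbbbbbbbBBBBBBBBBBBbbBBBBBBBBBBBBBBBBBBbbb ............
............. bbbbbbRRRRRRR bbbbb.w BBBBBBBBBBbBB
[... 726 characters left out ...]
RRRRRRRRRRRRRRR bbbbbBBBBBBBBBBBBb..........
.............bbbRRRRRRRRRRRRRRRRRRRRRRRRRRRRRRRRRRRRRRR bbbbBBBBBBBBBBb..........
............ bb RRRRRRRRRRRRRRRRRRRRRRRRRRRRRRRRRRRRRRRRRR bbbbbBBBBBBb .........
............ bb RRRRRRRRRRRRRRRRRRRRRRRRRRRRRRRRRRRRRRRRRRRRR bbbBBBBBb..........
.............bbRRRRRRRRRRRRRRRRRRRRRRRRRRRRRRRRRRRRRRRRRRRRRRRRR bbbBBb. ........
.............b RRRRRRRRRRRRRRRRRRRRRRRRRRRRRRRRRRRRRRRRRRRRRRRRRRR bbbb..........
.............bbRRRRRRRRRRRRRRRRRRRRRRRRRRRRRRRRRRRRRRRRRRRRRRRRRRRRR bb..........
.............b RRRRRRRRRRRRRRRRRRRRRRRRRRRRRRRRRRRRRRRRRRRRRRRRRRRRRR  ..........
.............b RRRRRRRRRRRRRRRRRRRRRRR       RRRRRRRRRRRRRRRRRRRRRRRRR ..........
```

A direct probe is better than more image work. I'll touch the lock's collar with shut fingers at yaw 0.247 and compare it with the head-top height I measured by touch earlier.

Request:
carry_out(
  motion=[
    [[0,0,0],0.14],
    [[0.01,0,0],0.28],
    [[0.03,0,0],0.42],
    [[0.05,0,0],0.56],
    [[0.07,0,-0.01],0.7],
    [[0.09,0.001,-0.03],0.84],
    [[0.099,0.001,-0.05],0.98],
    [[0.099,0.001,-0.07],1.12],
    [[0.099,0.001,-0.08],1.26],
    [[0.099,0.001,-0.085],1.4],
    [[0.099,0.001,-0.085],1.494],
    [[0.099,0.001,-0.095],1.494],
    [[0.099,0.001,-0.103],1.494],
    [[0.099,0.001,-0.107],1.494],
    [[0.099,0.001,-0.11],1.494],
    [[0.099,0.001,-0.11],1.494],
  ],
  grip=1,
)

```text
time: 35.75
position: [0.5434, -0.385, 0.1374]
tool_rot: [-3.119, -0.377, 0.001]
ft_force: [-2.2, 2.1, 5.0]
grip_width: 0.006
```

Request:
carry_out(
  motion=[
    [[0,0,0.006],0],
    [[0.006,0.004,0.006],0],
    [[0.006,0.004,0.002],0],
    [[0.006,0.004,-0.001],0],
    [[0.006,0.004,-0.003],0],
    [[0.006,0.004,-0.004],0],
    [[0.006,0.004,-0.004],0],
  ],
)

```text
time: 36.45
position: [0.5503, -0.3813, 0.1353]
tool_rot: [3.118, 0.378, 0.003]
ft_force: [-3.1, 2.9, 12.5]
grip_width: 0.005
```

The face plane by touch is about 3.1–3.6 mm above my first estimate, and the head's underside is at about 3.1 mm. So the key is home, and the offset was in the camera estimate. I'll give it one last light press and then retreat.

Request:
carry_out(
  motion=[
    [[0,0,0.03],0],
    [[0,0,0.045],0],
    [[-0.015,0.015,0.045],0],
    [[-0.028,0.03,0.04],0],
    [[-0.028,0.03,0.033],0],
    [[-0.028,0.029,0.029],0],
    [[-0.028,0.028,0.026],0],
    [[-0.028,0.027,0.024],0],
    [[-0.028,0.027,0.024],0],
  ],
)

```text
time: 37.35
position: [0.5225, -0.3536, 0.1601]
tool_rot: [-3.118, -0.378, -0.002]
ft_force: [-5.7, 6.1, 16.7]
grip_width: 0.003
```

Request:
carry_out(
  motion=[
    [[0,0,0.03],0],
    [[0,0,0.07],0],
    [[-0.02,0,0.09],-0.14],
    [[-0.04,0,0.09],-0.28],
    [[-0.06,-0.01,0.09],-0.42],
    [[-0.08,-0.03,0.09],-0.56],
    [[-0.08,-0.034,0.09],-0.7],
    [[-0.08,-0.034,0.09],-0.84],
    [[-0.08,-0.034,0.09],-0.98],
    [[-0.08,-0.034,0.09],-1.12],
    [[-0.08,-0.034,0.09],-1.26],
    [[-0.08,-0.034,0.09],-1.4],
    [[-0.08,-0.034,0.09],-1.494],
    [[-0.08,-0.034,0.09],-1.494],
  ],
)

```text
time: 38.75
position: [0.4416, -0.3895, 0.2461]
tool_rot: [2.544, -1.843, -0.0]
ft_force: [0.4, -0.0, 0.4]
grip_width: 0.006
```

Run:
```python
from m import *
s=get_state();print(s['time'],s['position'])
grab('wrist','w11');grab('scene','s11');grab('top','t11')
def ang(tag):
    r=rect(tag,0,161,.35e-3);H,S,V=cv2.split(cv2.cvtColor(r,cv2.COLOR_BGR2HSV))
    x=(np.arange(161)-80)*.35;X,Y=np.meshgrid(x,-x)
    # ridge: per column brightest brass between x=-11..-4, y 8..18
    pts=[]
    for j in np.where((x>-11.5)&(x<-5))[0]:
        m=(Y[:,j]>8.5)&(Y[:,j]<19);vv=V[:,j].astype(float)*m;i=np.argmax(cv2.GaussianBlur(vv[:,None],(1,7),1.2)[:,0]);pts.append((x[j],-x[i]))
    vx,vy,_,_=cv2.fitLine(np.array(pts,np.float32),cv2.DIST_HUBER,0,.01,.01).ravel()
    red=(((H<7)|(H>173))&(S>140)&(V>80)).astype(np.uint8);ep=[]
    for j in np.where((x>-6)&(x<14))[0]:
        col=np.where(red[:,j]&(Y[:,j]<14))[0]
        if len(col): ep.append((x[j],-x[col[0]]))
    ex,ey,_,_=cv2.fitLine(np.array(ep,np.float32),cv2.DIST_HUBER,0,.01,.01).ravel()
    print(tag,'rotor',np.arctan2(abs(vx),abs(vy)),'key',np.arctan2(abs(ex),abs(ey)))
for t in('w8','w9','w10','w11'): ang(t)
show('w11',14,36)
```

```text
38.75 [ 0.44162795 -0.38951932  0.24613419]
w8 rotor 0.50237644 key 0.42437106
w9 rotor 0.6955891 key 0.41707835
w10 rotor 0.7252713 key 0.5081325
w11 rotor 0.5612444 key 0.519788
w11
......        .......bbbbbbbbbbbbbbbbbbbbbbbbbbbbbbbbbbbbbbbbb...................
.....         ......bbbbbbbbbbbbbbbbbbbbbbbbbbbbbbbbbbbbbbbbbbbb.................
....           ....bbbbbbbbbbbbbbbbbbbbbbbbbbbbbbbbbbbbbbbbbbbbb ................
....           ...bbbbbbbbbbbbbbbbbbbbbbbbbbbbbbbbbbbbbbbbbbbbbbb ...............
...            .. bbbbBbbbbbbbbbbbbbbbbbbbbbbbbbbbbbbbbbbbbbbbbbbb...............
...            . bbbbbbbbBBBbbbbbbbbbbbbbbbbbbbbbbbbbbbbbbbbbbbbbb...............
...            .bbbbbbbbbBBBBbbbbbbbbbbbbbbbbbbbbbbBBbBbbbbbbbbbbbb..............
....            bbbbbbbbbbBBBBBBBbbbbbbbbbbbbbbbBBBBBBBBbbbbbbbbbbb .............
....           bbbbbbbbbbbbbbbBBBBBbbbbbbbbbbbbbBBBBBBBBBBbbbbbbbbbb.............
.....          bbbbbbbbbbbbbbbBBBBBBBBBbbbbbbbbbbbBBBBBBBBBBBBbbbbbb.............
......       .bbbbbbbbbbbbbbbbbbBBBBBBBBbbbbbbBBBbbBBBBBBBBBBBBbbbbb ............
.......   ... 
[... 187 characters left out ...]
wBBBBBBBBBBBBBBBBBBBBBBBBBBBBbbb ...........
.............bbbbbb RRRRRRRRRRRRR  ...w BBBBBBBBBBBBBBBBBBBBBBBBBBBBb ...........
.............bbbbb RRRRRRRRRRRRRRRR   .w bBBBBBBBBBBBBBBBBBBBBBBBBBBbb...........
.............bbbbbRRRRRRRRRRRRRRRRRRRR    bbBBBBBBBBBBBBBBBBBBBBBBBBbb...........
.............bBBbbRRRRRRRRRRRRRRRRRRRRRRR  bbbBBBBBBBBBBBBBBBBBBBBBBBb...........
............ bBBBbRRRRRRRRRRRRRRRRRRRRRRRRRR  bbbBBBBBBBBBBBBBBBBBBBBb ..........
............ bBBB RRRRRRRRRRRRRRRRRRRRRRRRRRRRR bbBBBBBBBBBBBBBBBBBBBbb..........
............ bbbbRRRRRRRRRRRRRRRRRRRRRRRRRRRRRRRR bbBbbBBBBBBBBBBBBBBbb..........
............ bbb RRRRRRRRRRRRRRRRRRRRRRRRRRRRRRRRRR bbbbBBBBBBBBBBBBBBb..........
```

Run:
```python
from m import *
from scipy.optimize import least_squares
np.set_printoptions(precision=2,suppress=True)
L0=np.array((.5286,-.3748,.1194))
def comp(tag,kind,near):
    H,S,V=cv2.split(cv2.cvtColor(load(tag)['p'],cv2.COLOR_BGR2HSV))
    m=(((H<8)|(H>172))&(S>130)&(V>55)) if kind=='red' else ((H>9)&(H<34)&(S>80)&(V>40))
    k,l,st,ct=cv2.connectedComponentsWithStats(m.astype(np.uint8))
    i=1+min(range(k-1),key=lambda i:np.hypot(*(ct[i+1]-near))-(0 if st[i+1,4]>60 else -1e3))
    c,_=cv2.findContours((l==i).astype(np.uint8),cv2.RETR_EXTERNAL,cv2.CHAIN_APPROX_NONE);return cv2.convexHull(np.vstack(c)).reshape(-1,2).astype(float)
th=np.arange(0,2*np.pi,np.pi/24);D=np.c_[np.cos(th),np.sin(th)]
sup=lambda P:(P@D.T).max(0)
def head(K,ph,lw,lk,s=(.007,.019,.04)):
    w=u*np.cos(ph)-v*np.sin(ph);k=np.cross(n,w);a=n+w*lw+k*lk;a=a/np.linalg.norm(a);w=w-a*(a@w);w/=np.linalg.norm(w);k=np.cross(a,w)
    return [K+a*h*s[2]+w*i*s[1]+k*j*s[0] for h in(0,1) for i in(-1,1) for j in(-1,1)]
# rotor (no key): fit centre + radius per camera with plane at L0+dn
def rotor(tag,fish,dn):
    hb=comp(tag,'b',proj(tag,L0,fish));sb=sup(hb)+.5
    f=lambda q:sup(np.array([proj(tag,L0+n*dn+(u*(q[0]+q[2]*np.cos(t))+v*(q[1]+q[2]*np.sin(t)))/1e3,fish) for t in th]))-sb
    s=least_squares(f,[0,0,20],loss='soft_l1');return s.x,s.cost
for dn in(-.003,0,.003): print('rotor dn',dn,'wrist u,v,r',rotor('w6',True,dn),'scene',rotor('s0',False,dn))
hw=comp('w11','red',proj('w11',L0+.03*n,True));hs=comp('s11','red',proj('s11',L0+.02*n))
print('hull sizes',np.ptp(hw,0),np.ptp(hs,0))
sw,ss=sup(hw)+.6,sup(hs)+.8
def run(tags,lean):
    def f(q):
        P=head(L0+(u*q[0]+v*q[1]+n*q[2])/1e3,q[3],q[4],q[5]);e=[]
        if 'w' in tags:e.append(sup(np.array([proj('w11',x,True) for x in P]))-sw)
        if 's' in tags:e.append(1.5*(sup(np.array([proj('s11',x) for x in P]))-ss))
        return np.r_[np.hstack(e),q[4:]/lean*.3]
    s=least_squares(f,[0,0,3,1.2,0,0],loss='soft_l1');print(tags,lean,'u v n phi lw lk',s.x,s.cost)
for t in('w','s','ws'):
    for l in(.002,.1): run(t,l)
```

```text
rotor dn -0.003 wrist u,v,r (array([-1.56,  0.94, 21.98]), np.float64(6.707104882645622)) scene (array([-9.68, -6.57, 22.18]), np.float64(5.197956493794271))
rotor dn 0 wrist u,v,r (array([ 0.59,  0.88, 21.68]), np.float64(6.707104882641437)) scene (array([-3.52, -3.23, 21.99]), np.float64(5.197956493793908))
rotor dn 0.003 wrist u,v,r (array([ 2.74,  0.81, 21.39]), np.float64(6.707104882642165)) scene (array([ 2.64,  0.11, 21.8 ]), np.float64(5.197956493795309))
hull sizes [42. 44.] [18. 18.]
w 0.002 u v n phi lw lk [-11.9    2.11 -13.85   1.22  -0.     0.  ] 3.641996875231655
w 0.1 u v n phi lw lk [-11.51   1.57 -13.03   1.22  -0.02   0.02] 2.4695406199671597
s 0.002 u v n phi lw lk [-57.19 -31.35 -21.88   1.29   0.    -0.  ] 4.828903538042187
s 0.1 u v n phi lw lk [-42.52 -23.9  -12.45   1.13  -0.04   0.29] 6.077719093515422
ws 0.002 u v n phi lw lk [-1.88  0.15  3.53  1.25  0.01  0.13] 70.12415816054607
ws 0.1 u v n phi lw lk [-2.4   0.79  4.56  1.25  0.06  0.18] 43.79624628374023
```

```bash
cat > f.py <<'E'
from m import *
from scipy.optimize import least_squares
np.set_printoptions(precision=2,suppress=True)
th=np.arange(0,2*np.pi,np.pi/24);D=np.c_[np.cos(th),np.sin(th)]
sup=lambda P:(P@D.T).max(0)
def comp(tag,near):
    H,S,V=cv2.split(cv2.cvtColor(load(tag)['p'],cv2.COLOR_BGR2HSV));m=((H<8)|(H>172))&(S>130)&(V>55)
    k,l,st,ct=cv2.connectedComponentsWithStats(m.astype(np.uint8))
    i=1+min(range(k-1),key=lambda i:np.hypot(*(ct[i+1]-near))+(0 if st[i+1,4]>60 else 1e3))
    c,_=cv2.findContours((l==i).astype(np.uint8),cv2.RETR_EXTERNAL,cv2.CHAIN_APPROX_NONE);return cv2.convexHull(np.vstack(c)).reshape(-1,2).astype(float)
def fit(tag,fish,O,U,Vv,N,ph0,lat,name):
    h=sup(comp(tag,proj(tag,O+N*.025,fish)))
    def f(q):
        w=U*np.cos(q[3])-Vv*np.sin(q[3]);k=np.cross(N,w);a=N+w*q[4]+k*q[5];a/=np.linalg.norm(a);w=w-a*(a@w);w/=np.linalg.norm(w);k=np.cross(a,w)
        K=O+(U*q[0]+Vv*q[1]+N*q[2])/1e3
        # rounded box: spheres of radius r at inset corners -> support approx via r pixels
        r=.003;P=[];
        for hh in(r,.04-r):
            for i in(-1,1):
                for j in(-1,1):
                    c=K+a*hh+w*i*(.019-r)+k*j*(.007-r);P+= [c+r*d for d in SP]
        e=sup(np.array([proj(tag,x,fish) for x in P]))-.5-h+q[6]
        return np.r_[e,q[0]/lat,q[1]/lat,q[4]/.04,q[5]/.04]
    s=least_squares(f,[0,0,0,ph0,0,0,0]);print(name,tag,'u v n phi lw lk blur',s.x,'cost',s.cost)
SP=[np.array(p)/np.linalg.norm(p) for p in((1,0,0),(-1,0,0),(0,1,0),(0,-1,0),(0,0,1),(0,0,-1),(1,1,1),(1,1,-1),(1,-1,1),(1,-1,-1),(-1,1,1),(-1,1,-1),(-1,-1,1),(-1,-1,-1))]
E
python3 - <<'E'
from f import *
F=np.array((.5286,-.3748,.1194))+.003*n+.0027*u+.0005*v
for lat in(.5,1.):
    fit('w11',True,F,u,v,n,1.2,lat,'lock');fit('s11',False,F,u,v,n,1.2,lat,'lock')
B=np.array((.4615,-.0361,.036));X=np.array((1.,0,0));Y=np.array((0,1.,0));Z=np.array((0,0,1.))
for lat in(1.,2.):
    for t,fi in(('w1',True),('w4',True),('s0',False)): fit(t,fi,B,-Y,X,Z,.35 if 0 else -.35,lat,'block')
E
```

```text
lock w11 u v n phi lw lk blur [-0.01  0.26  2.94  1.23 -0.02 -0.03 -0.42] cost 1.8361577509152147
lock s11 u v n phi lw lk blur [-0.07  0.12  2.27  1.19 -0.01 -0.   -0.43] cost 2.019525840957506
lock w11 u v n phi lw lk blur [-0.09  0.34  2.83  1.23 -0.02 -0.03 -0.41] cost 1.701166954484846
lock s11 u v n phi lw lk blur [-0.14  0.24  2.26  1.2  -0.01 -0.   -0.43] cost 1.9631674933043295
block w1 u v n phi lw lk blur [ 0.28  0.22  2.35  0.35 -0.01 -0.   -0.13] cost 1.457838023692069
block w4 u v n phi lw lk blur [ 0.16 -0.26  1.87  0.36 -0.02 -0.   -0.02] cost 0.5568807176929083
block s0 u v n phi lw lk blur [ 0.59 -0.69  2.63  0.29  0.01 -0.   -0.34] cost 1.3836262063100482
block w1 u v n phi lw lk blur [ 0.45  0.24  1.97  0.34 -0.01 -0.01 -0.13] cost 1.4072499304974893
block w4 u v n phi lw lk blur [ 0.61 -0.44 -0.33  0.36 -0.01  0.    0.06] cost 0.4793162867080457
block s0 u v n phi lw lk blur [ 0.88 -1.01  2.62  0.29  0.    0.   -0.34] cost 0.9268923677441786
```

The fitted head height over the lock face (2.3–2.9 mm) has the same bias as when the key rested on the block (about 1.9–2.6 mm). That agrees with the touch probe, so the key is home. The key angle of 1.20–1.23 rad equals the stop plus the play. I'm handing in.

Run:
```python
from h import *
s=get_state();print(s['time'],s['position'],s['ft_force']);print(ticket.close_job())
```

```text
38.9 [ 0.44149973 -0.38906766  0.24637189] [-0.5076216  -0.42849153 -0.27915671]
the job is handed in; nothing more can be done
None
```

I handed the job in at 38.9 s. The orange-capped cell is in the nest, the red key is home in the lock and turned to the stop, and the arm is clear of everything.

- **Cell:** I held it by its black faces and lowered it until it touched the nest floor at the expected height, with the weight reading changing from -2.8 N to +2.2 N. Pictures after release show it upright with its windows facing the lamp and receiver.
- **Red key:** The tool could only point straight down, so I tilted the key 35° in the jaws against its own slot in the key block. I then inserted it, pressed the head with about 26 N, and turned it until the torque jumped to 0.5 N m. The key ended at about 1.20–1.23 rad, which is the 1.05 rad stop plus the 0.17 rad play.
- **Checks that disagreed:** The close picture showed a grey sliver and part of the slot beside the head, which looked like a 3–6 mm gap, so I pressed, rocked and probed again. Touching the collar and the head top put the head 39.5–40.2 mm above the lock face, against 40 mm when home. Fits to the head's outline gave the same height offset as when the key rested on its block. I took the key as home, but I never explained the sliver.
- **Not fully confirmed:** My attempt to read the rotor angle from the images gave unusable numbers, so the "on" position rests on the torque jump and the key angle. That torque jump came before the later pressing and rocking.
- **Everything else:** The white-capped cell and the blue key looked undisturbed in the last picture. The bottle and tin were never approached, and I did not check them again at the end.

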